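# Cull the bowed heat sink on the flat plate

## Task

First lift the scrap box's lid until its springs hold it open. Then take both heat sinks from the sloped rack and lay them fins up on the flat plate, one on its left half and one on its right half as the robot sees it; with both lying there released, press a corner of the left one with the closed fingertips and hold it a moment, then do the same to the right one. One of them is bowed and rocks when pressed hard enough: lay that one in the scrap box, leave the good one lying on the plate and the lid open, and do not knock the other things about or drop a heat sink.

Things in the scene. Friction and masses are not known exactly. Their poses are not given: they have to be found in the camera images.
- sink_1: aluminium heat sink, 0.2 to 0.4 kg: base 150 (x) by 90 (y) by 6 mm, in its middle three upright fins 70 mm long along y, together 28 mm across (x), tops 43.5 mm above the underside; gripped as one block, closing along x. Origin: centre of the underside, z towards the fins. Starts on the sloped rack, fins level across the slope. It or its twin is bowed
- sink_2: twin of sink_1, same sizes and axes. The bowed one's ends (+x, -x) curve up 3.5 mm from a flat middle 28 mm wide (x): it sits level by itself; a press of over about 1 N near a corner (60 mm along x, 30 mm along y from the middle) tips it 0.06 rad until that end meets the plate; let go, it tips back. The good one does not tip under a few newtons
- plate: fixed flat steel test plate, 220 mm (x) by 380 mm (y), top face 30 mm above the bench. Origin: centre of the underside; +y is its left half as the robot sees it, -y its right half. A small steel block stands near its left edge
- rack: fixed grey sheet-metal rack, 262 mm wide (y); deck sloping 33 degrees, rising towards +x (away from the robot), lip 11 mm high at its lower edge. Deck centre 52 mm above the origin, which is on the bench. The heat sinks lie 124 mm apart (y), z leaning 33 degrees back to the robot: tilt the gripper as much and lift off the deck
- scrap: fixed grey scrap box, open-topped under its lid, 210 mm (x) by 170 mm (y) outside, walls and floor 5 mm, rim 60 mm above the bench. Origin: centre of the underside; its front (-x) carries the lid's bar, its rear (+x) the hinge
- lid (a joint): lid angle, rad: 0 shut, 1.75 fully open (100 degrees). Steel lid 214 mm by 174 mm, 6 mm thick, sprung: takes less than 1 N at the bar to lift; below about 0.85 rad it falls shut, beyond that the springs swing it up to 1.75 and hold it
- lid_bar (a point): middle of the lid's bar handle: a round black bar of 10 mm diameter along the box's y, 100 mm long, 35 mm of clear space between it and the lid's front edge, about 72 mm above the bench when shut. It swings about lid_hinge at a radius of 254 mm
- lid_hinge (a point): middle of the lid's hinge line (along the box's y) at the rear rim of the scrap box
- setting_block: bystander: loose steel block 75 x 30 x 30 mm standing on the plate near its left edge; origin under its centre
- solder_reel: bystander: loose metal reel, 64 mm diameter, 48 mm high; origin under its centre
- flux_bottle: bystander: small bottle, 48 mm diameter, 120 mm high; origin under its centre
- parts_bin: bystander: open plastic bin 100 x 130 mm, 50 mm high; origin under its centre
- tool_cup: bystander: steel cup, 76 mm diameter, 90 mm high; origin under its centre
- meter: bystander: hand-held meter 150 x 80 x 38 mm; origin under its centre

How it is judged (in metres and radians):
On the way, in this order (a step that is already met when the one before it is completed fails the run):
1. the scrap box's lid is swung open by its springs (beyond 1.4 rad) and not held (value of joint lid above 1.4 rad and contact force between the fingers and lid below 0.1 N), for 0.1 s.
2. both heat sinks lie released and level on the plate, one on each half (x of sink_1 in the frame of plate between -0.08 and 0.08 m and y of sink_1 in the frame of plate between -0.155 and 0.155 m and z of sink_1 in the frame of plate between 0.024 and 0.037 m and angle between each of sink_1, sink_2's own z axis and vertical below 0.03 rad and linear speed of each of sink_1, sink_2 below 0.02 m/s and contact force between the fingers and sink_1 below 0.1 N and x of sink_2 in the frame of plate between -0.08 and 0.08 m and y of sink_2 in the frame of plate between -0.155 and 0.155 m and z of sink_2 in the frame of plate between 0.024 and 0.037 m and contact force between the fingers and sink_2 below 0.1 N and ((y of sink_1 in the frame of plate above 0 m and y of sink_2 in the frame of plate below 0 m) or (y of sink_2 in the frame of plate above 0 m and y of sink_1 in the frame of plate below 0 m))), for 0.1 s.
3. the left heat sink is pressed at a corner (the bowed one until it tips, the good one with 2 N or more) (((y of sink_1 in the frame of plate between 0 and 0.155 m and x of sink_1 in the frame of plate between -0.08 and 0.08 m and y of sink_1 in the frame of plate above -0.155 m and z of sink_1 in the frame of plate between 0.024 and 0.037 m and (x of the grasp point in the frame of sink_1 above 0.03 m or x of the grasp point in the frame of sink_1 below -0.03 m) and (y of the grasp point in the frame of sink_1 above 0.01 m or y of the grasp point in the frame of sink_1 below -0.01 m) and ((z of sink_1_c1 in the frame of sink_1 above 0.0039 m and contact force between the fingers and sink_1 above 0.5 N and angle between sink_1's own z axis and vertical above 0.03 rad) or (z of sink_1_c1 in the frame of sink_1 below 0.0039 m and contact force between the fingers and sink_1 above 2 N))) or (y of sink_2 in the frame of plate between 0 and 0.155 m and x of sink_2 in the frame of plate between -0.08 and 0.08 m and y of sink_2 in the frame of plate above -0.155 m and z of sink_2 in the frame of plate between 0.024 and 0.037 m and (x of the grasp point in the frame of sink_2 above 0.03 m or x of the grasp point in the frame of sink_2 below -0.03 m) and (y of the grasp point in the frame of sink_2 above 0.01 m or y of the grasp point in the frame of sink_2 below -0.01 m) and ((z of sink_2_c1 in the frame of sink_2 above 0.0039 m and contact force between the fingers and sink_2 above 0.5 N and angle between sink_2's own z axis and vertical above 0.03 rad) or (z of sink_2_c1 in the frame of sink_2 below 0.0039 m and contact force between the fingers and sink_2 above 2 N))))), for 0.15 s.
4. the right heat sink is pressed at a corner (the bowed one until it tips, the good one with 2 N or more) (((y of sink_1 in the frame of plate between -0.155 and 0 m and x of sink_1 in the frame of plate between -0.08 and 0.08 m and y of sink_1 in the frame of plate below 0.155 m and z of sink_1 in the frame of plate between 0.024 and 0.037 m and (x of the grasp point in the frame of sink_1 above 0.03 m or x of the grasp point in the frame of sink_1 below -0.03 m) and (y of the grasp point in the frame of sink_1 above 0.01 m or y of the grasp point in the frame of sink_1 below -0.01 m) and ((z of sink_1_c1 in the frame of sink_1 above 0.0039 m and contact force between the fingers and sink_1 above 0.5 N and angle between sink_1's own z axis and vertical above 0.03 rad) or (z of sink_1_c1 in the frame of sink_1 below 0.0039 m and contact force between the fingers and sink_1 above 2 N))) or (y of sink_2 in the frame of plate between -0.155 and 0 m and x of sink_2 in the frame of plate between -0.08 and 0.08 m and y of sink_2 in the frame of plate below 0.155 m and z of sink_2 in the frame of plate between 0.024 and 0.037 m and (x of the grasp point in the frame of sink_2 above 0.03 m or x of the grasp point in the frame of sink_2 below -0.03 m) and (y of the grasp point in the frame of sink_2 above 0.01 m or y of the grasp point in the frame of sink_2 below -0.01 m) and ((z of sink_2_c1 in the frame of sink_2 above 0.0039 m and contact force between the fingers and sink_2 above 0.5 N and angle between sink_2's own z axis and vertical above 0.03 rad) or (z of sink_2_c1 in the frame of sink_2 below 0.0039 m and contact force between the fingers and sink_2 above 2 N))))), for 0.15 s.
At the end, for the whole second after the job is handed in: bowed sink at rest in the scrap box, fins up (within 0.35 rad), centre within 60 mm of the box centre in x and y, underside under 30 mm; good sink released, level (0.03 rad), at rest on the plate, centre within 80 mm (x), 155 mm (y) of the plate centre; lid beyond 1.4 rad (((z of sink_1_c1 in the frame of sink_1 above 0.0039 m and x of sink_1 in the frame of scrap between -0.06 and 0.06 m and y of sink_1 in the frame of scrap between -0.06 and 0.06 m and z of sink_1 in the frame of scrap below 0.03 m and angle between sink_1's own z axis and vertical below 0.35 rad and linear speed of each of sink_1, sink_2 below 0.02 m/s and x of sink_2 in the frame of plate between -0.08 and 0.08 m and y of sink_2 in the frame of plate between -0.155 and 0.155 m and z of sink_2 in the frame of plate between 0.024 and 0.037 m and angle between sink_2's own z axis and vertical below 0.03 rad and contact force between the fingers and sink_2 below 0.1 N) or (z of sink_2_c1 in the frame of sink_2 above 0.0039 m and x of sink_2 in the frame of scrap between -0.06 and 0.06 m and y of sink_2 in the frame of scrap between -0.06 and 0.06 m and z of sink_2 in the frame of scrap below 0.03 m and angle between sink_2's own z axis and vertical below 0.35 rad and linear speed of each of sink_2, sink_1 below 0.02 m/s and x of sink_1 in the frame of plate between -0.08 and 0.08 m and y of sink_1 in the frame of plate between -0.155 and 0.155 m and z of sink_1 in the frame of plate between 0.024 and 0.037 m and angle between sink_1's own z axis and vertical below 0.03 rad and contact force between the fingers and sink_1 below 0.1 N)) and value of joint lid above 1.4 rad); the robot touches nothing.
It fails at once if a bystander (setting block, solder reel, flux bottle, parts bin, tool cup, meter) is moved by more than 40 mm (distance of any of setting_block, solder_reel, flux_bottle, parts_bin, tool_cup, meter from where it was at the start of the episode above 0.04 m).
It fails at once if a heat sink is dropped: let go and falling faster than 0.7 m/s (a drop of about 25 mm) ((contact force between the fingers and sink_1 below 0.1 N and linear speed of sink_1 above 0.7 m/s) or (contact force between the fingers and sink_2 below 0.1 N and linear speed of sink_2 above 0.7 m/s)).
It also fails if it takes over 72 s, if anything falls off the work surface, if the arm or the gripper's body presses on something with over 40 N, if the wrist force passes 120 N, or if a joint passes its speed limit or range.

## Robot

A 6-joint arm with a two-finger parallel gripper is mounted at the origin on the work surface. World frame = base frame: x ahead of the robot, y to its left, z up, the work surface at z = 0. Lengths are in mm, angles in rad, forces in N, time in s.
With the tool pointing down it reaches from about 250 to 800 mm from the base axis. Payload 3.9 kg.
Tool frame: the origin (TCP) lies between the finger pads; the fingertips stand 11 mm ahead of it and the grasp point (between the pads) lies 8 mm behind it; x points along the fingers, z is the direction in which the jaws open and shut, and the axes are right-handed (so a half turn about x gives the same grasp; the last joint's range is limited). The gripper opens to 85 mm and grips with 20 to 120 N. Pads are 22 mm wide; open, the fingers measure 114 mm over their backs; the gripper's body (76 mm by 85 mm) begins 54 mm behind the grasp point. The pads swing forward as they close: fully open they stand 13 mm farther back than shut.
Start: joints at [-1.197, 0.26, -0.138, 1.173, 0, 1.571], TCP at [191.702, -488.739, 216.404] pointing down, gripper open.
Joint ranges: [-2.78, 2.78], [-0.83, 1.72], [-1.28, 1.37], [-1.9, 2.12], [-1.57, 1.48], [-3.14, 3.14]. Speed limits (rad/s): [2.57, 2.57, 3.14, 3.14, 3.14, 3.14].

## Interface

Orientations are given as a unit quaternion [w, x, y, z].
In Python, from plant import monitor, optics, manip gives the robot as it stands.
- The arm moves only by the shell command python3 -m crank 'ROWS' [FORCE]. ROWS is JSON, a list of rows, each a list of 7 numbers: the shift along the tool's x, y, z normalised to -1 to 1, where 1 is 0.3 m, then the turn, a rotation vector about the tool's x, y, z normalised to -1 to 1, where 1 is 0.5 rad, then the opening, from -1 (shut) to 1 (fully open). In form: [[tx, ty, tz, rx, ry, rz, claw], ...]. A call has 1 to 10 rows; each row is the pose to reach, as a shift and turn from the pose commanded when the call began, along the tool's axes at that moment; what a row does not reach only later rows make up. A row lasts 1/8 s, in which the tool goes at most 62.5 mm and 10.7 degrees, less where a joint would pass 70% of its speed; a pose out of reach is approached as far as the arm can. A call with a number of a shift or a turn outside -1 to 1 is refused whole. A call with a gripper value outside its range is refused whole. The fingers move at their own pace and stop on an object; FORCE is the grip in N (left out, the last holds). Time passes only in rows, so rows that repeat a pose let the fingers close. It gives the time, the measured TCP pose, the force and the opening at its end, in the units of the state.
- monitor.get_obs(): the state, without advancing time (a new reading comes with each control period).
- optics.camera(name): name is "scene" or "top" or "wrist"; returns a dict with "image" (384x512x3 uint8, red, green, blue), "intrinsics" (3x3 intrinsics, pixels), "R" (3x3) and "t" (3): a world point X has camera coordinates R X + t. Camera axes: x right, y down, z forward; pixel columns grow to the right and rows downward; lengths in mm; the calibration is good to about 2 mm. A picture is of the moment at which its call begins. There is no depth.
- manip.close_job(): hands the job in, once; it reports no verdict.
Trained networks look in the newest picture that a camera, given by its name, has taken for a name from the list of things; names that differ only in an ending like _2 or _b are one class to them, and where a whole thing is asked for, a point or a joint stands for the part that bears it (a point fixed in the world has none). Each returns a list of dicts, best first, with "score" (0 to 1); they miss things now and then, are a little off and sometimes report something else, mostly with a low value. They report only what shows in the picture. A call takes as long as a camera call.
- optics.outline_of(camera, label): "mask" (384x512 bool, what is visible of it) and "bbox" ([left, top, right, bottom] in pixels, round what is visible of it).
The state is a dict: "clock": time; "qpos": joint angles; "joint_vel": joint speeds; "effort": joint torques, N m; "tcp_pos": TCP position; "ee_rot": TCP orientation; "contact_force": force on the tool from outside, world axes, zero at the start; "torque": the same for the moment, N m; "grip_width": opening from 0.0 (shut) to 1.0 (fully open).
Only numpy, scipy, OpenCV 4.12 (cv2) and the standard library are available. Lean on these libraries where they do the work, as an engineer would, in place of code of your own. Each camera call takes 0.05 s, during which the arm holds its last target.

## Working session

There is one attempt and no reset: what is moved stays moved. The work goes in short steps, Python scripts to look and compute and a shell command to move; the robot and the scene stay as the last step left them, time stands still between calls to the robot, and variables do not carry over. Pictures are saved under pics/ and viewed, and the job is handed in when it is done.

```bash
ls; mkdir -p pics; python3 - <<'E'
from plant import monitor, optics, manip
import cv2
print(monitor.get_obs())
for n in ["scene","top","wrist"]:
    c=optics.camera(n)
    cv2.imwrite(f"pics/{n}0.png",c["image"][:,:,::-1])
    print(n,c["intrinsics"].tolist(),c["R"].tolist(),c["t"].tolist())
E
```

```text
pics
{'clock': 0.0, 'qpos': array([-1.19699621e+00,  2.60660217e-01, -1.39373831e-01,  1.17265017e+00,
        1.55357813e-05,  1.57080306e+00]), 'joint_vel': array([ 0.00050013,  0.00050551,  0.00053935,  0.00028494, -0.00139082,
       -0.00040743]), 'effort': array([-1.56298560e-03, -4.05674028e+01,  2.53923923e+01,  1.87259662e-02,
       -7.75056469e-05,  3.87587519e-06]), 'tcp_pos': array([ 191.45993073, -488.10329353,  215.57556642]), 'ee_rot': array([ 0.58364944,  0.39876795,  0.58474616, -0.39800677]), 'contact_force': array([ 0.15308819, -0.32730772,  1.43210902]), 'torque': array([ 0.03057823, -0.01666947, -0.02317131]), 'grip_width': 0.9967631118187699}
scene [[442.21417920032866, 0.0, 258.1533854037758], [0.0, 442.21417920032866, 185.4707504592984], [0.0, 0.0, 1.0]] [[-0.4576893066273964, 0.8890100805758246, 0.013474985473040905], [0.552676037155286, 0.2963408210813633, -0.7789295961222378], [-0.6964694512706652, -0.34906044518877966, -0.6269665932498709]] [264.1156770369548, -242.89102677906902, 1932.0361884001586]
top [[412.8212489214657, 0.0, 250.58724763146643], [0.0, 412.8212489214657, 194.07266634429178], [0.0, 0.0, 1.0]] [[-0.016576497435792082, -0.999773502179104, 0.01334781155434875], [-0.989339145696043, 0.014468832829456798, -0.1449093084310926], [0.14468335953448644, -0.015607601259721606, -0.989354905105712]] [-34.76516886792164, 508.24495182946976, 1135.6378707962567]
wrist [[284.5510813653588, 0.0, 256.5930926530179], [0.0, 284.5510813653588, 191.27061329736748], [0.0, 0.0, 1.0]] [[0.36599532994910383, -0.93061063204982, -0.0033570777889339945], [-0.8911265303382303, -0.3515019582130279, 0.2869492643303932], [-0.2682180556614218, -0.10203050959512662, -0.9579398988083567]] [-522.1210545140423, -38.03610317051093, 380.36931599877465]
```

View pics/scene0.png

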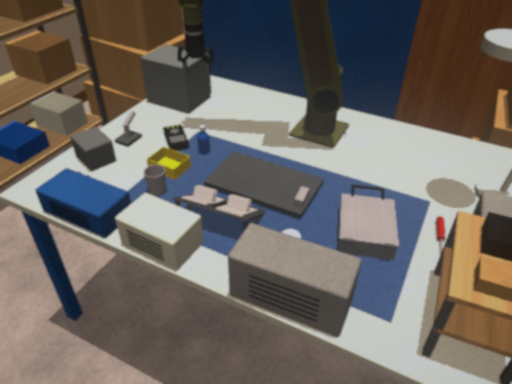

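View pics/top0.png

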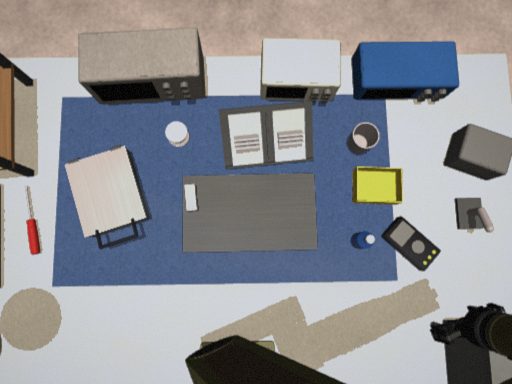

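View pics/wrist0.png

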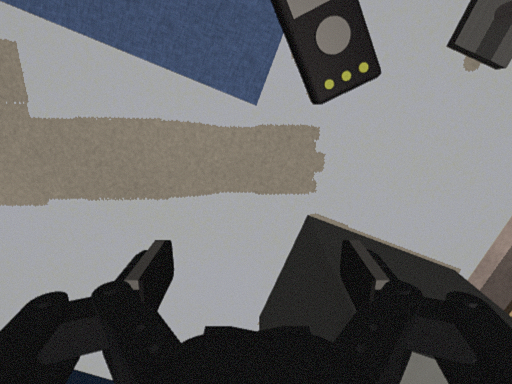

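The top view shows the plate in the middle (185–316, 175–252), the rack with both sinks behind it (222–312, 103–167), and the scrap box at left, turned, with its bar at (118, 233). Next I'll measure them.

```bash
cat > h.py <<'E'
import numpy as np, cv2
from scipy.spatial.transform import Rotation as Rot
from plant import monitor, optics, manip
def proj(c,P):
    P=np.atleast_2d(P); X=P@c["R"].T+c["t"]; u=X@c["intrinsics"].T
    return u[:,:2]/u[:,2:]
def back(c,px,z):
    px=np.atleast_2d(px).astype(float)
    d=np.c_[px,np.ones(len(px))]@np.linalg.inv(c["intrinsics"]).T@c["R"]
    o=-c["R"].T@c["t"]
    return o+d*((z-o[2])/d[:,2:])
def cam(n): 
    c=optics.camera(n)
    for k in("R","t","intrinsics"): c[k]=np.array(c[k],float)
    return c
def save(c,name): cv2.imwrite("pics/"+name,c["image"][:,:,::-1])
def rot(): # columns tool x,y,z in world
    q=np.array(monitor.get_obs()["ee_rot"]); return Rot.from_quat(q[[1,2,3,0]]).as_matrix()
E
python3 - <<'E'
from h import *
H={"plate":[30],"scrap":[60],"lid":[66],"rack":[50],"sink_1":[60],"setting_block":[60],"lid_bar":[72],"solder_reel":[48],"flux_bottle":[120],"parts_bin":[50],"tool_cup":[90],"meter":[38]}
import pickle
for n in ["top","scene"]:
    c=cam(n); D={}
    for k in H:
        r=optics.outline_of(n,k); D[k]=r
        for d in r[:3]:
            m=d["mask"].astype(np.uint8)
            cs,_=cv2.findContours(m,0,1); 
            if not cs: continue
            b=cv2.boxPoints(cv2.minAreaRect(max(cs,key=cv2.contourArea)))
            print(n,k,round(d["score"],2),d["bbox"],m.sum(),back(c,b,H[k][0])[:,:2].round().tolist() if n=="top" else "")
    pickle.dump((c,D),open(f"{n}0.pkl","wb"))
E
```

```text
top plate 0.61 [185.2, 172.9, 316.1, 253.5] 9771 [[565.0, 155.0], [568.0, -230.0], [348.0, -226.0], [346.0, 149.0]]
top scrap 0.6 [68.0, 142.7, 147.2, 250.2] 5508 [[600.0, 485.0], [655.0, 303.0], [400.0, 223.0], [350.0, 400.0]]
top lid 0.69 [67.8, 144.3, 145.4, 248.6] 4946 [[603.0, 478.0], [649.0, 310.0], [393.0, 235.0], [351.0, 399.0]]
top lid 0.66 [381.6, 216.1, 441.7, 269.0] 1622 [[382.0, -394.0], [443.0, -453.0], [338.0, -563.0], [279.0, -503.0]]
top rack 0.77 [218.1, 100.0, 309.2, 172.7] 2176 [[754.0, 47.0], [779.0, -222.0], [601.0, -233.0], [578.0, 31.0]]
top rack 0.72 [381.8, 216.1, 439.5, 271.2] 1556 [[382.0, -400.0], [441.0, -457.0], [336.0, -567.0], [278.0, -510.0]]
top sink_1 0.96 [224.0, 112.6, 265.4, 164.1] 1675 [[736.0, 23.0], [744.0, -71.0], [591.0, -81.0], [583.0, 11.0]]
top sink_1 0.73 [269.6, 106.8, 304.4, 162.9] 1580 [[747.0, -103.0], [755.0, -198.0], [603.0, -207.0], [595.0, -114.0]]
top setting_block 0.57 [182.5, 185.3, 197.6, 215.9] 329 [[534.0, 145.0], [536.0, 112.0], [458.0, 104.0], [456.0, 137.0]]
top lid_bar 0.88 [66.0, 143.8, 147.2, 250.2] 5115 [[599.0, 479
[... 992 characters left out ...]
 
scene lid 0.77 [339.2, 182.3, 397.2, 248.4] 2827 
scene lid 0.63 [204.8, 152.2, 322.3, 218.7] 4149 
scene rack 0.61 [172.1, 199.1, 266.8, 233.3] 554 
scene sink_1 0.86 [184.6, 186.2, 222.8, 204.6] 457 
scene sink_1 0.75 [220.1, 195.1, 259.7, 213.2] 458 
scene setting_block 0.73 [339.5, 186.9, 399.4, 249.0] 2862 
scene setting_block 0.59 [296.5, 186.7, 312.5, 207.9] 197 
scene lid_bar 0.94 [339.5, 188.9, 397.4, 247.8] 2786 
scene solder_reel 0.43 [285.6, 229.5, 301.3, 236.6] 83 
scene flux_bottle 0.71 [198.3, 125.3, 207.7, 154.1] 273 
scene parts_bin 0.91 [148.8, 147.6, 193.6, 180.3] 868 
scene tool_cup 0.92 [141.3, 166.2, 167.4, 197.6] 592 
scene meter 0.74 [161.9, 125.1, 190.0, 152.4] 491
```

```bash
python3 -c "
import cv2
a=cv2.imread('pics/top0.png'); cv2.imwrite('pics/topz.png',cv2.resize(a[90:260,50:350],None,fx=2.6,fy=2.6,interpolation=cv2.INTER_CUBIC))
a=cv2.imread('pics/scene0.png'); cv2.imwrite('pics/scenez.png',cv2.resize(a[140:270,160:420],None,fx=3,fy=3,interpolation=cv2.INTER_CUBIC))"
```

```text
(no output)
```

View pics/topz.png

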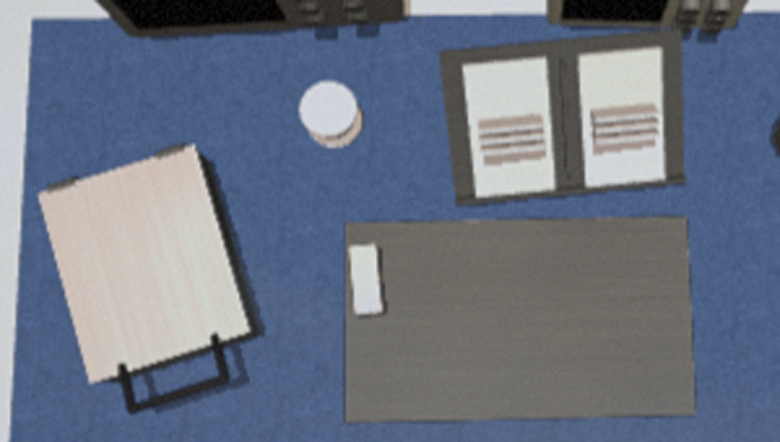

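View pics/scenez.png

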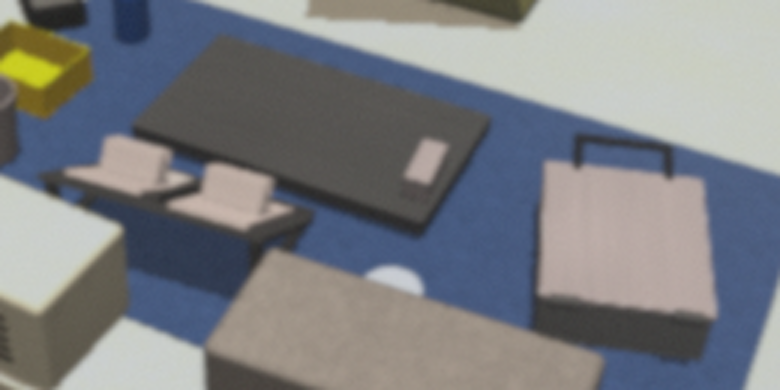

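The zooms give clear corners for the lid, bar, plate and sinks (topz scale 2.6 from offset 50, 90). I'll fit poses to these.

```bash
cat > fit.py <<'E'
from h import *
import pickle
from scipy.optimize import least_squares
c,_=pickle.load(open("top0.pkl","rb")); s,_=pickle.load(open("scene0.pkl","rb"))
T=lambda L:np.array(L,float)/2.6+[50,90]-0.0
def M(p,th): # x,y,yaw
    R=Rot.from_euler("z",th).as_matrix(); return R
def fit(model,px,x0,free3=True):
    f=lambda v:(proj(c,np.asarray(model)@Rot.from_euler("z",v[2]).as_matrix().T+[v[0],v[1],0])-px).ravel()
    r=least_squares(f,x0); return r.x,np.abs(r.fun).max()
b=lambda lx,ly,z:[[lx/2,ly/2,z],[lx/2,-ly/2,z],[-lx/2,-ly/2,z],[-lx/2,ly/2,z]]
pl,e=fit(b(220,380,30),T([(346,222),(686,216),(695,413),(345,421)]),[450,-40,0]); print("plate",pl,e)
ld,e=fit(b(214,174,66),T([(38,193),(197,146),(250,330),(90,383)]),[500,360,.3]); print("lid",ld,e)
bp=back(c,T([(130,408),(225,380)]),72); print("bar ends",bp.round(1).tolist())
Rz=Rot.from_euler("z",ld[2]).as_matrix(); 
print("bar in lid frame",((bp-[ld[0],ld[1],0])@Rz).round(1).tolist())
# rack: sinks; params x,y,yaw of rack; sink base top corners on deck
a=np.deg2rad(33); Ry=np.array([[np.cos(a),0,-np.sin(a)],[0,1,0],[np.sin(a),0,np.cos(a)]])
def sink(v): # v x,y,yaw, z of origin
    R=Rot.from_euler("z",v[2]).as_matrix()@Ry
    pts=np.array(b(150,90,6))
    return pts@R.T+[v[0],v[1],v[3]]
for n,px in (("L",[(462,65),(547,57),(555,190),(474,198)]),("R",[(577,55),(661,47),(666,181),(586,187)])):
    r=least_squares(lambda v:(proj(c,sink(v))-T(px)).ravel(),[680,-90,0,52]);print(n,r.x,np.abs(r.fun).max())
    r=least_squares(lambda v:(proj(c,sink([*v,52]))-T(px)).ravel(),[680,-90,0]);print(n,r.x,np.abs(r.fun).max())
S=lambda L:np.array(L,float)/3+[160,140]
# scene check plate corners, lid corners
for nm,m,v,px in(("plate",b(220,380,30),pl,[(420,228),(135,128),(223,38),(490,122)]),("lid",b(214,174,66),ld,[(715,315),(540,297),(545,163),(702,178)])):
    P=np.asarray(m)@Rot.from_euler("z",v[2]).as_matrix().T+[v[0],v[1],0]
    print(nm,"scene resid",(proj(s,P)-S(px)).round(1).tolist())
E
python3 fit.py
```

```text
plate [ 4.57983307e+02 -3.85896782e+01  4.88693507e-03] 0.6215190819193879
lid [5.18872975e+02 3.58757508e+02 2.99601401e-01] 0.7890307179878278
bar ends [[364.7, 365.7, 72.0], [392.0, 268.3, 72.0]]
bar in lid frame [[-145.3, 52.1, 72.0], [-147.9, -49.0, 72.0]]
L [ 6.60998086e+02 -3.16770568e+01  7.71971113e-02  6.45365759e+01] 0.18679975375559366
L [ 6.64607879e+02 -3.17540177e+01  7.70964822e-02] 0.4365567641883672
R [ 6.71146651e+02 -1.54633151e+02  9.17627520e-02  6.27756870e+01] 0.45721614862722504
R [ 6.74341399e+02 -1.55874870e+02  9.12759088e-02] 0.6787706861068159
plate scene resid [[0.4, -2.7], [-1.9, -2.6], [-1.2, -2.9], [0.3, -3.3]]
lid scene resid [[-0.7, -0.5], [-1.5, -2.4], [-1.0, -2.2], [-0.7, -0.9]]
```

```bash
cat >> h.py <<'E'
def frame(tx,tz):
    tx=np.array(tx,float);tx/=np.linalg.norm(tx);tz=np.array(tz,float);tz-=tx*(tz@tx);tz/=np.linalg.norm(tz)
    return np.c_[tx,np.cross(tz,tx),tz]
def row(p,R=None,p0=None,R0=None,verbose=True):
    o=monitor.get_obs(); 
    if R0 is None:R0=rot()
    if p0 is None:p0=o["tcp_pos"]
    if R is None:R=R0
    d=R0.T@(np.array(p,float)-p0)/300; w=Rot.from_matrix(R0.T@R).as_rotvec()/0.5
    if verbose: print(np.r_[d,w].round(3).tolist())
    return np.r_[d,w]
YAW=0.2996; U=np.array([np.cos(YAW),np.sin(YAW),0]); V=np.array([-np.sin(YAW),np.cos(YAW),0]); Z=np.array([0,0,1.])
BAR0=np.array([378.4,317.,72])
def bar(th):
    h=BAR0+np.array([0,0,-9])+254*np.cos(.035)*U
    return h-254*np.cos(th+.035)*U+254*np.sin(th+.035)*Z
def hook(th,beta,back=0,down=0,lz=V):
    tx=np.cos(beta)*U-np.sin(beta)*Z; n=np.sin(beta)*U+np.cos(beta)*Z
    return bar(th)-(16+down)*n+(9-back)*tx, frame(tx,lz)
E
python3 - <<'E'
from h import *
print(rot().round(2).tolist(), monitor.get_obs()["tcp_pos"])
for lz in(V,-V):
    p,R=hook(0,np.deg2rad(40),80,15,lz); print(p,R.round(2).tolist()); 
    print(Rot.from_matrix(rot().T@R).as_rotvec())
    # rot relative after yaw with base by ~ +1.9rad
E
```

```text
[[-0.0, 0.93, 0.37], [0.0, 0.37, -0.93], [-1.0, -0.0, -0.0]] [ 191.69254876 -488.70094806  216.38249912]
[307.39484395 295.0666473   93.77872762] [[0.73, -0.61, -0.3], [0.23, -0.19, 0.96], [-0.64, -0.77, -0.0]]
[-2.78596942 -1.29913136 -0.04835538]
[307.39484395 295.0666473   93.77872762] [[0.73, 0.61, 0.3], [0.23, 0.19, -0.96], [-0.64, 0.77, 0.0]]
[ 0.06941363 -0.0324667   0.87226086]
```

```bash
python3 - <<'E'
from h import *
b=np.deg2rad(40)
tx=np.cos(b)*U-np.sin(b)*Z; n=np.sin(b)*U+np.cos(b)*Z
down=lambda yaw:frame([0,0,-1],[np.cos(yaw),np.sin(yaw),0])
W=[(monitor.get_obs()["tcp_pos"],rot()),((310,-260,230),down(-.72)),((350,0,230),down(-.25)),((300,240,200),down(.22)),]
tx2=np.cos(1.1)*U-np.sin(1.1)*Z
W.append(((290,289,150),frame(tx2,Z)))
tx=np.cos(b)*U-np.sin(b)*Z
p,R=hook(0,b,80,19,Z); W.append((p,R)); print(p)
for a,c in zip(W,W[1:]): row(c[0],c[1],a[0],a[1])
E
```

```text
[304.93822638 294.30780298  90.71454985]
[-0.045, 0.646, -0.566, -0.954, -0.0, -0.0]
[0.0, 0.739, -0.471, -0.94, 0.0, 0.0]
[0.1, 0.734, -0.359, -0.94, 0.0, 0.0]
[0.167, 0.167, 0.003, -0.156, -0.941, 0.037]
[0.2, 0.002, -0.043, 0.0, -0.804, -0.0]
```

```bash
python3 -m crank '[[-0.045,0.646,-0.566,-0.954,0,0,-1],[-0.045,0.646,-0.566,-0.954,0,0,-1],[-0.045,0.646,-0.566,-0.954,0,0,-1],[-0.045,0.646,-0.566,-0.954,0,0,-1],[-0.045,0.646,-0.566,-0.954,0,0,-1]]' 30
python3 - <<'E'
from h import *
o=monitor.get_obs();print(o["clock"],o["qpos"].round(3),o["tcp_pos"],o["contact_force"],rot().round(2).tolist())
down=lambda yaw:frame([0,0,-1],[np.cos(yaw),np.sin(yaw),0])
row((350,0,230),down(-.25))
E
```

```text
clock: 2.08
tcp_pos: [311.1, -257.0, 230.3]
ee_rot: [0.663, 0.247, 0.662, -0.247]
contact_force: [-0.1, -1.3, -1.7]
grip_width: -0.001
2.075 [-6.910e-01  4.500e-02 -3.650e-01  1.160e+00  1.000e-03  1.594e+00] [ 311.14647339 -256.95304391  230.32447503] [-0.10265284 -1.29334729 -1.65856707] [[0.0, 0.65, 0.76], [0.0, 0.76, -0.65], [-1.0, 0.0, 0.0]]
[0.001, 0.732, -0.463, -0.928, 0.001, -0.001]
```

```bash
python3 -m crank '[[0,0.736,-0.467,-0.935,0,0,-1],[0,0.736,-0.467,-0.935,0,0,-1],[0,0.736,-0.467,-0.935,0,0,-1],[0,0.736,-0.467,-0.935,0,0,-1],[0,0.736,-0.467,-0.935,0,0,-1]]'
python3 -m crank '[[0.1,0.734,-0.359,-0.94,0,0,-1],[0.1,0.734,-0.359,-0.94,0,0,-1],[0.1,0.734,-0.359,-0.94,0,0,-1],[0.1,0.734,-0.359,-0.94,0,0,-1],[0.1,0.734,-0.359,-0.94,0,0,-1]]'
python3 -m crank '[[0.167,0.167,0,-0.156,-0.94,0.037,-1],[0.167,0.167,0,-0.156,-0.94,0.037,-1],[0.167,0.167,0,-0.156,-0.94,0.037,-1],[0.167,0.167,0,-0.156,-0.94,0.037,-1]]'
python3 - <<'E'
from h import *
o=monitor.get_obs();print(o["qpos"].round(3),o["contact_force"],rot().round(2).tolist())
p,R=hook(0,np.deg2rad(40),80,19,Z);row(p,R)
E
```

```text
clock: 2.7
tcp_pos: [350.9, 0.9, 230.1]
ee_rot: [0.702, 0.087, 0.701, -0.087]
contact_force: [0.3, -0.3, -0.5]
grip_width: -0.002
clock: 3.32
tcp_pos: [301.3, 240.9, 199.4]
ee_rot: [0.703, -0.079, 0.703, 0.079]
contact_force: [0.2, -1.4, 0.8]
grip_width: -0.0
clock: 3.82
tcp_pos: [288.9, 283.5, 147.9]
ee_rot: [0.842, -0.079, 0.518, 0.125]
contact_force: [0.2, 0.1, -1.0]
grip_width: -0.001
[ 1.031 -0.151 -0.9    0.467 -0.309  2.249] [ 0.21250027  0.13989315 -0.95826143] [[0.43, -0.29, 0.85], [0.13, 0.96, 0.26], [-0.89, -0.0, 0.45]]
[0.198, 0.02, -0.031, -0.0, -0.812, 0.011]
```

```bash
python3 -m crank '[[0.198,0.015,-0.031,0,-0.81,0.01,-1],[0.198,0.015,-0.031,0,-0.81,0.01,-1],[0.198,0.015,-0.031,0,-0.81,0.01,-1],[0.198,0.015,-0.031,0,-0.81,0.01,-1]]'
python3 - <<'E'
from h import *
o=monitor.get_obs();print(o["qpos"].round(3),o["tcp_pos"],o["contact_force"],rot().round(2).tolist())
for n in("wrist","scene"):
    c=cam(n); save(c,n+"1.png")
    print(n,proj(c,[bar(0)+50*V,bar(0)-50*V,o["tcp_pos"],o["tcp_pos"]+11*rot()[:,0]]).round(1).tolist())
E
```

```text
clock: 4.32
tcp_pos: [305.0, 309.8, 102.2]
ee_rot: [0.928, -0.052, 0.342, 0.136]
contact_force: [-0.9, -0.4, -0.4]
grip_width: -0.001
[ 1.321  0.059 -1.277 -0.307 -0.712  2.392] [304.98794894 309.77612372 102.19210017] [-0.93205805 -0.37668986 -0.43801006] [[0.73, -0.29, 0.62], [0.22, 0.96, 0.19], [-0.65, -0.0, 0.76]]
wrist [[285.4, 155.6], [282.5, 263.3], [256.1, 234.8], [256.2, 227.4]]
scene [[382.3, 188.5], [352.6, 184.9], [372.8, 167.7], [372.5, 170.8]]
```

View pics/wrist1.png

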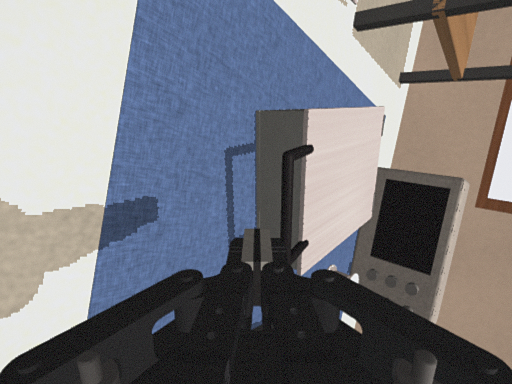

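View pics/scene1.png

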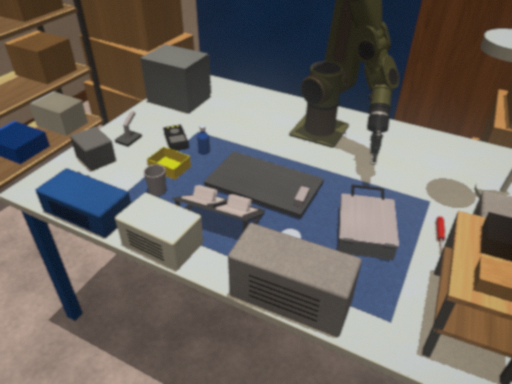

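The arm hit its J3 limit at 40° pitch. The bar in the wrist view (x≈288, y 152–258) matches the prediction. I'll use a steeper pitch of 55°.

```bash
python3 - <<'E'
from h import *
b=np.deg2rad(55)
p,R=hook(0,b,60,19,Z);print(p);row(p,R)
p1,R1=hook(0,b,-8,17,Z);print(p1);row(p1,R1,p,R)
E
```

```text
[323.05746972 299.90480152  93.58976406]
[0.056, -0.037, 0.013, -0.007, 0.503, 0.024]
[361.88858037 311.89965503  39.03457792]
[0.227, 0.0, 0.007, 0.0, 0.0, 0.0]
```

```bash
python3 -m crank '[[0.056,-0.037,0.013,-0.007,0.503,0.024,-1],[0.056,-0.037,0.013,-0.007,0.503,0.024,-1],[0.056,-0.037,0.013,-0.007,0.503,0.024,-1]]'
python3 - <<'E'
from h import *
b=np.deg2rad(55)
o=monitor.get_obs();print(o["qpos"].round(3),o["tcp_pos"],o["contact_force"])
p1,R1=hook(0,b,-8,17,Z);row(p1,R1)
c=cam("wrist");save(c,"wrist2.png");print(proj(c,[bar(0)+50*V,bar(0)-50*V,o["tcp_pos"]+11*rot()[:,0]]).round(1).tolist())
E
```

```text
clock: 4.8
tcp_pos: [325.5, 299.5, 96.6]
ee_rot: [0.878, -0.065, 0.455, 0.132]
contact_force: [0.6, -0.3, 0.4]
grip_width: -0.001
[ 1.045 -0.029 -1.092  0.027 -0.401  2.223] [325.4616738  299.53353442  96.56847068] [ 0.58879824 -0.32939932  0.42484702]
[0.231, 0.003, -0.006, -0.014, 0.01, -0.003]
[[298.6, 139.6], [294.4, 261.4], [256.2, 227.3]]
```

View pics/wrist2.png

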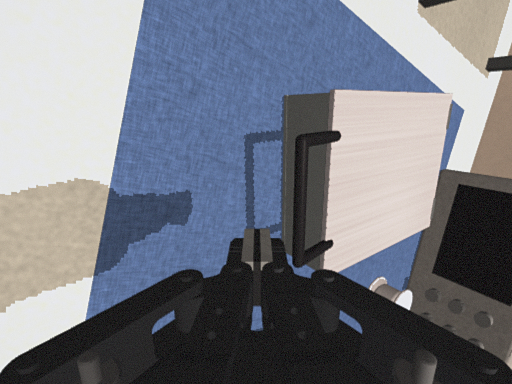

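The wrist view shows the bar at x≈299, y 139–263, with the fingers (256, 227) on its lower side as intended. Now I'll move the fingertips under it.

```bash
python3 -m crank '[[0.11,0.002,-0.006,-0.014,0.01,0,-1],[0.22,0.002,-0.006,-0.014,0.01,0,-1],[0.231,0.002,-0.006,-0.014,0.01,0,-1],[0.231,0.002,-0.006,-0.014,0.01,0,-1]]'
python3 - <<'E'
from h import *
b=np.deg2rad(55)
o=monitor.get_obs();print(o["qpos"].round(3),o["tcp_pos"],o["contact_force"])
print("n")
for th,dn in((0,4),(0.04,2),(.12,0),(.25,0),(.4,0),(.55,0),(.7,0),(.85,0),(.95,0),(1.02,0)):
    p1,R1=hook(th,b,-8,dn,Z);row(p1,R1)
c=cam("wrist");save(c,"wrist3.png");print(proj(c,[bar(0)+50*V,bar(0)-50*V,o["tcp_pos"]+11*rot()[:,0]]).round(1).tolist())
E
```

```text
clock: 5.35
tcp_pos: [357.6, 310.7, 35.8]
ee_rot: [0.876, -0.073, 0.458, 0.135]
contact_force: [0.2, 0.4, -0.2]
grip_width: -0.001
[ 0.967  0.173 -1.151 -0.253 -0.359  2.137] [357.58223806 310.68080285  35.79231967] [ 0.17804762  0.39915405 -0.24762011]
n
[-0.001, -0.001, 0.062, 0.017, -0.009, -0.003]
[-0.027, -0.001, 0.089, 0.017, -0.009, -0.003]
[-0.078, -0.001, 0.141, 0.017, -0.009, -0.003]
[-0.153, -0.002, 0.221, 0.017, -0.009, -0.003]
[-0.225, -0.003, 0.326, 0.017, -0.009, -0.003]
[-0.281, -0.004, 0.44, 0.017, -0.009, -0.003]
[-0.319, -0.005, 0.561, 0.017, -0.009, -0.003]
[-0.338, -0.006, 0.686, 0.017, -0.009, -0.003]
[-0.341, -0.006, 0.771, 0.017, -0.009, -0.003]
[-0.337, -0.007, 0.83, 0.017, -0.009, -0.003]
[[334.0, 158.3], [319.7, 324.6], [256.1, 227.3]]
```

View pics/wrist3.png

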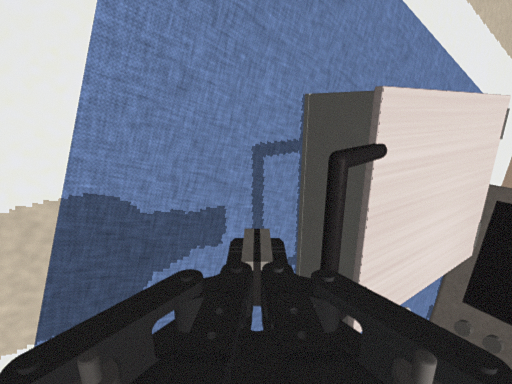

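The bar (x≈335, from y 155) now lies above the closed fingers. Lifting.

```bash
python3 -m crank '[[0,0,0.062,0.017,-0.009,0,-1],[-0.027,-0.001,0.089,0.017,-0.009,0,-1],[-0.078,-0.001,0.141,0.017,-0.009,0,-1],[-0.115,-0.001,0.18,0.017,-0.009,0,-1],[-0.153,-0.002,0.221,0.017,-0.009,0,-1],[-0.19,-0.002,0.272,0.017,-0.009,0,-1],[-0.225,-0.003,0.326,0.017,-0.009,0,-1]]'
python3 - <<'E'
from h import *
b=np.deg2rad(55)
o=monitor.get_obs();print(o["qpos"].round(3),o["tcp_pos"],o["contact_force"])
for th,dn in((.55,0),(.7,0),(.85,0),(.95,0),(1.05,0),(1.15,0)):
    p1,R1=hook(th,b,-8,dn,Z);row(p1,R1)
c=cam("wrist");save(c,"wrist4.png")
c=cam("scene");save(c,"scene4.png")
E
python3 -c "
import cv2,numpy as np
a=cv2.imread('pics/wrist4.png');b=cv2.imread('pics/scene4.png')[100:292,280:450]
cv2.imwrite('pics/c4.png',np.hstack([a[::1,::1][:, :460],cv2.resize(b,(340,384))]))"
```

```text
clock: 6.28
tcp_pos: [399.5, 324.6, 150.9]
ee_rot: [0.878, -0.066, 0.455, 0.134]
contact_force: [0.6, 0.8, 0.5]
grip_width: -0.006
[ 0.891 -0.025 -0.897  0.164 -0.324  2.074] [399.48266182 324.55443792 150.9094508 ] [0.58884532 0.77580027 0.53957907]
[-0.048, -0.003, 0.101, -0.005, 0.011, -0.009]
[-0.085, -0.002, 0.222, -0.005, 0.011, -0.009]
[-0.103, -0.002, 0.348, -0.005, 0.011, -0.009]
[-0.105, -0.002, 0.432, -0.005, 0.011, -0.009]
[-0.098, -0.002, 0.517, -0.005, 0.011, -0.009]
[-0.083, -0.002, 0.6, -0.005, 0.011, -0.009]
```

View pics/c4.png

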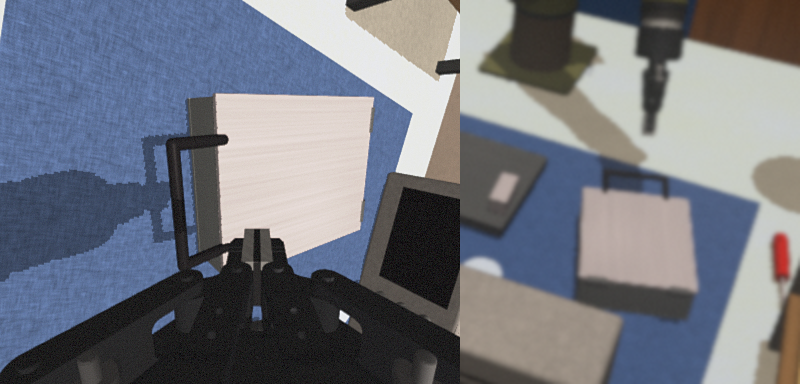

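The lid is still shut. The bar at (172–181, 143–265) was left below, because the fingers are thinner than I assumed and it slid off the tips. I'll refine the bar position from this view.

```bash
python3 - <<'E'
from h import *
c=cam("wrist"); o=monitor.get_obs()
print(proj(c,[bar(0)+50*V,bar(0)-50*V,o["tcp_pos"],o["tcp_pos"]+11*rot()[:,0]]).round(1).tolist())
im=cv2.resize(c["image"][120:300,140:300],None,fx=4,fy=3.3,interpolation=cv2.INTER_CUBIC)
cv2.imwrite("pics/w4z.png",im[:,:,::-1])
print(back(c,[(173,143),(182,265)],72).round(1).tolist(),-c["R"].T@c["t"])
E
```

```text
[[164.2, 145.4], [175.7, 266.4], [252.4, 235.2], [252.6, 227.8]]
[[369.6, 368.0, 72.0], [398.5, 270.3, 72.0]] [292.59017923 369.24544618 282.1003383 ]
```

View pics/w4z.png

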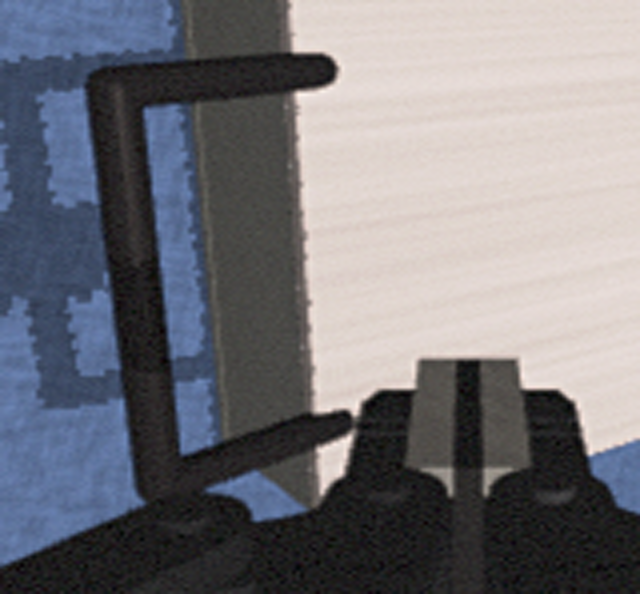

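```bash
sed -i 's/BAR0=np.array(.*/BAR0=np.array([381.3,317.9,72])/; s/-(16+down)\*n/-(12.5+down)*n/' h.py; python3 - <<'E'
from h import *
b=np.deg2rad(55)
p,R=hook(0,b,60,20,Z);row(p,R)
p1,R1=hook(0,b,-8,18,Z);row(p1,R1)
p,R=hook(0,b,-8,0,Z);print(p)
E
```

```text
[0.005, -0.007, -0.315, -0.007, 0.015, -0.011]
[0.232, -0.008, -0.31, -0.007, 0.015, -0.011]
[380.83316379 317.75579521  50.79289486]
```

```bash
python3 -m crank '[[0.005,-0.007,-0.15,-0.007,0.015,-0.011,-1],[0.005,-0.007,-0.315,-0.007,0.015,-0.011,-1],[0.005,-0.007,-0.315,-0.007,0.015,-0.011,-1],[0.12,-0.007,-0.315,-0.007,0.015,-0.011,-1],[0.232,-0.008,-0.31,-0.007,0.015,-0.011,-1],[0.232,-0.008,-0.31,-0.007,0.015,-0.011,-1],[0.232,-0.008,-0.31,-0.007,0.015,-0.011,-1]]'
python3 - <<'E'
from h import *
b=np.deg2rad(55)
o=monitor.get_obs();print(o["qpos"].round(3),o["tcp_pos"],o["contact_force"])
for th,dn in((0,4),(0,-4),(.1,-4),(.2,-4),(.3,-4),(.4,-3)):
    p1,R1=hook(th,b,-8,dn,Z);row(p1,R1)
c=cam("wrist");save(c,"wrist5.png");print(proj(c,[bar(0)+50*V,bar(0)-50*V,o["tcp_pos"]+11*rot()[:,0]]).round(1).tolist())
E
```

```text
clock: 7.3
tcp_pos: [364.8, 311.1, 37.7]
ee_rot: [0.876, -0.071, 0.459, 0.131]
contact_force: [-0.9, -0.3, -0.3]
grip_width: 0.001
[ 0.952  0.174 -1.137 -0.241 -0.355  2.13 ] [364.8394204  311.10597871  37.74360958] [-0.92158858 -0.32415645 -0.3090204 ]
[-0.003, 0.005, 0.059, 0.004, -0.011, 0.006]
[-0.003, 0.005, 0.085, 0.004, -0.011, 0.006]
[-0.068, 0.005, 0.139, 0.004, -0.011, 0.006]
[-0.128, 0.005, 0.199, 0.004, -0.011, 0.006]
[-0.181, 0.004, 0.265, 0.004, -0.011, 0.006]
[-0.228, 0.004, 0.333, 0.004, -0.011, 0.006]
[[325.2, 154.8], [313.2, 322.5], [256.1, 227.3]]
```

View pics/wrist5.png

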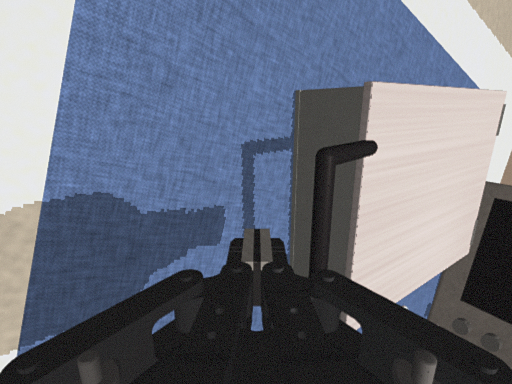

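The bar at x≈326 now matches the prediction (325). Lifting again.

```bash
python3 -m crank '[[0,0.005,0.059,0.004,-0.011,0,-1],[0,0.005,0.085,0.004,-0.011,0,-1],[-0.035,0.005,0.112,0.004,-0.011,0,-1],[-0.068,0.005,0.139,0.004,-0.011,0,-1],[-0.1,0.005,0.169,0.004,-0.011,0,-1],[-0.128,0.005,0.199,0.004,-0.011,0,-1],[-0.155,0.005,0.232,0.004,-0.011,0,-1],[-0.181,0.004,0.265,0.004,-0.011,0,-1]]'
python3 - <<'E'
from h import *
b=np.deg2rad(55)
o=monitor.get_obs();print(o["qpos"].round(3),o["tcp_pos"],o["contact_force"])
for th,dn in ((.3,0),(.4,-3),(.5,-3),(.6,-3),(.7,-3),(.8,-3),(.9,-3),(1.0,-3),(1.1,-3)):
    p1,R1=hook(th,b,-8,dn,Z);row(p1,R1)
c=cam("wrist");save(c,"wrist6.png");print(proj(c,[bar(0.3)+50*V,bar(0.3)-50*V,o["tcp_pos"]+11*rot()[:,0]]).round(1).tolist())
E
```

```text
clock: 8.35
tcp_pos: [394.8, 322.0, 127.1]
ee_rot: [0.876, -0.07, 0.458, 0.132]
contact_force: [-8.8, -0.7, 1.9]
grip_width: 0.003
[ 0.897  0.01  -0.938  0.103 -0.327  2.079] [394.78629812 322.01952643 127.09016133] [-8.84124352 -0.67952416  1.92210692]
[0.003, 0.0, -0.005, 0.004, -0.009, 0.001]
[-0.043, -0.0, 0.076, 0.004, -0.009, 0.001]
[-0.082, -0.0, 0.151, 0.004, -0.009, 0.001]
[-0.113, -0.0, 0.23, 0.004, -0.009, 0.001]
[-0.137, -0.001, 0.311, 0.004, -0.009, 0.001]
[-0.152, -0.001, 0.394, 0.004, -0.009, 0.001]
[-0.158, -0.001, 0.479, 0.004, -0.009, 0.001]
[-0.157, -0.001, 0.563, 0.004, -0.009, 0.001]
[-0.146, -0.001, 0.647, 0.004, -0.009, 0.001]
[[278.0, 157.1], [274.1, 322.4], [256.2, 227.3]]
```

View pics/wrist6.png

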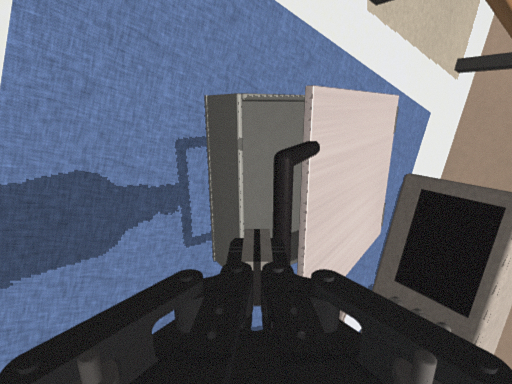

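The lid is up: its inside shows at (240–305, 95–230) and the bar rests on the fingers. Continuing along the arc.

```bash
python3 -m crank '[[-0.025,0,0.035,0.004,-0.009,0,-1],[-0.043,0,0.073,0.004,-0.009,0,-1],[-0.065,0,0.11,0.004,-0.009,0,-1],[-0.082,0,0.148,0.004,-0.009,0,-1],[-0.1,0,0.188,0.004,-0.009,0,-1],[-0.113,0,0.227,0.004,-0.009,0,-1],[-0.125,0,0.268,0.004,-0.009,0,-1],[-0.137,0,0.309,0.004,-0.009,0,-1]]'
python3 - <<'E'
from h import *
b=np.deg2rad(55)
o=monitor.get_obs();print(o["qpos"].round(3),o["tcp_pos"],o["contact_force"])
for th,dn in ((.7,0),(.8,-1),(.9,-2),(1.0,-3),(1.1,-3)):
    p1,R1=hook(th,b,-8,dn,Z);row(p1,R1)
c=cam("wrist");save(c,"wrist7.png");print(proj(c,[bar(0.7)+50*V,bar(0.7)-50*V,o["tcp_pos"]+11*rot()[:,0]]).round(1).tolist())
E
```

```text
clock: 9.4
tcp_pos: [448.0, 338.8, 216.5]
ee_rot: [0.879, -0.068, 0.454, 0.131]
contact_force: [0.5, -0.4, 0.7]
grip_width: -0.002
[ 0.822 -0.032 -0.703  0.349 -0.295  2.012] [447.96594191 338.78607318 216.4955107 ] [ 0.53826611 -0.44292342  0.68265012]
[0.002, -0.001, -0.022, -0.005, 0.014, 0.003]
[-0.012, -0.001, 0.065, -0.005, 0.014, 0.003]
[-0.018, -0.001, 0.153, -0.005, 0.014, 0.003]
[-0.015, -0.0, 0.241, -0.005, 0.014, 0.003]
[-0.004, -0.0, 0.325, -0.005, 0.014, 0.003]
[[267.9, 157.7], [266.5, 322.9], [256.2, 227.2]]
```

View pics/wrist7.png

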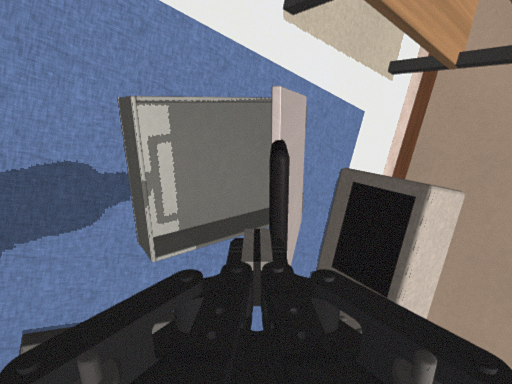

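The lid is at about 0.7 rad and still resting on the fingers (bar at 280, 145–260). I'll push it past the tipping point.

```bash
python3 -m crank '[[-0.005,0,0.03,0,0.01,0,-1],[-0.012,0,0.065,0,0.01,0,-1],[-0.018,0,0.11,0,0.01,0,-1],[-0.018,0,0.153,0,0.01,0,-1],[-0.016,0,0.2,0,0.01,0,-1],[-0.015,0,0.241,0,0.01,0,-1],[-0.01,0,0.28,0,0.01,0,-1],[-0.01,0,0.28,0,0.01,0,-1]]'
python3 - <<'E'
from h import *
o=monitor.get_obs();print(o["qpos"].round(3),o["tcp_pos"],o["contact_force"])
c=cam("wrist");save(c,"wrist8.png")
c=cam("scene");save(c,"scene8.png")
E
python3 -c "
import cv2,numpy as np
a=cv2.imread('pics/wrist8.png');b=cv2.imread('pics/scene8.png')[100:292,280:450]
cv2.imwrite('pics/c8.png',np.hstack([a[::1,::1][:, :460],cv2.resize(b,(340,384))]))"
```

```text
clock: 10.45
tcp_pos: [512.1, 358.4, 265.3]
ee_rot: [0.877, -0.068, 0.457, 0.131]
contact_force: [-0.8, -0.1, 0.6]
grip_width: -0.001
[ 0.745  0.032 -0.498  0.478 -0.252  1.946] [512.0702116  358.41905032 265.31065052] [-0.84212073 -0.11920433  0.61000369]
```

View pics/c8.png

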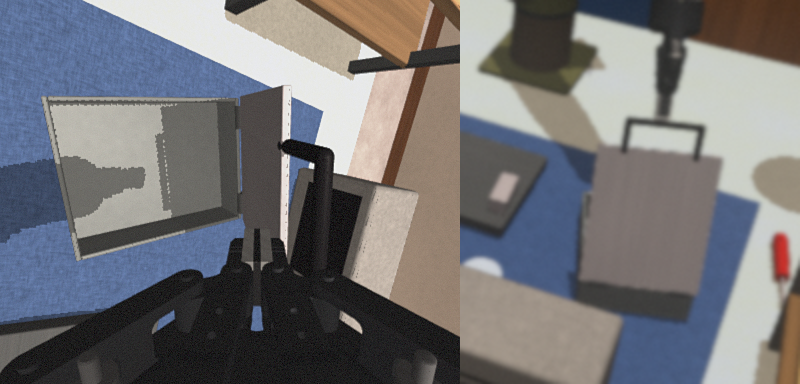

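The lid has swung fully open and the force is about zero. Next is the sinks, starting with a pre-grasp above the left one.

```bash
cat >> h.py <<'E'
A33=np.deg2rad(33)
def srot(yaw): # sink frame on rack
    c,s=np.cos(A33),np.sin(A33)
    return Rot.from_euler("z",yaw).as_matrix()@np.array([[c,0,-s],[0,1,0],[s,0,c]])
def grasp(org,yaw,h): # TCP at height h along sink z
    S=srot(yaw); return np.array(org)+h*S[:,2], frame(-S[:,2],S[:,0])
E
python3 - <<'E'
from h import *
o=monitor.get_obs()
p,R=grasp((664.6,-31.7,52),.08,150); print(p)
W=[(o["tcp_pos"],rot()),((440,290,270),R),((540,80,220),R),(p,R)]
for a,c in zip(W,W[1:]): row(c[0],c[1],a[0],a[1])
E
```

```text
[583.16543209 -38.22869927 177.80058519]
[-0.183, -0.146, -0.226, 0.362, 0.064, -0.238]
[0.29, -0.724, 0.141, 0.0, 0.0, 0.0]
[0.179, -0.404, 0.017, 0.0, 0.0, 0.0]
```

```bash
python3 -m crank '[[-0.183,-0.146,-0.226,0.36,0.064,-0.238,-1],[-0.183,-0.146,-0.226,0.36,0.064,-0.238,-1],[-0.183,-0.146,-0.226,0.36,0.064,-0.238,0]]'
python3 -m crank '[[0.29,-0.724,0.141,0,0,0,1],[0.29,-0.724,0.141,0,0,0,1],[0.29,-0.724,0.141,0,0,0,1],[0.29,-0.724,0.141,0,0,0,1],[0.469,-1,0.158,0,0,0,1],[0.469,-1,0.158,0,0,0,1],[0.469,-1,0.158,0,0,0,1]]'
python3 - <<'E'
from h import *
o=monitor.get_obs();print(o["qpos"].round(3),o["tcp_pos"],o["contact_force"],o["grip_width"])
p,R=grasp((664.6,-31.7,52),.08,150); row(p,R)
c=cam("wrist");save(c,"wrist9.png")
import pickle; pickle.dump(c,open("w9.pkl","wb"))
for org,y in(((664.6,-31.7,52),.077),((674.3,-155.9,52),.077)):
    S=srot(y); m=np.array([[75,45,6],[75,-45,6],[-75,-45,6],[-75,45,6],[14,35,43.5],[14,-35,43.5],[-14,-35,43.5],[-14,35,43.5]])
    print(proj(c,m@S.T+org).round(1).tolist())
for d in optics.outline_of("wrist","sink_1"): print(d["score"],d["bbox"])
E
```

```text
clock: 10.92
tcp_pos: [438.4, 289.1, 269.9]
ee_rot: [0.878, -0.02, 0.477, 0.036]
contact_force: [-0.5, -0.4, 0.2]
grip_width: 0.202
clock: 11.8
tcp_pos: [581.0, -1.1, 176.5]
ee_rot: [0.878, -0.018, 0.477, 0.034]
contact_force: [-0.8, 0.7, 0.8]
grip_width: 1.001
[-0.039  0.027 -0.744  0.228  0.064  1.474] [581.01615077  -1.11908261 176.48315933] [-0.81851708  0.66290752  0.76451412] 1.0010442872846739
[-0.005, -0.124, 0.001, -0.007, -0.002, 0.001]
[[326.8, 171.0], [321.4, 246.5], [192.9, 246.4], [187.6, 171.0], [271.6, 189.5], [270.7, 254.8], [243.5, 254.8], [242.5, 189.5]]
[[319.7, 272.5], [315.4, 333.8], [199.2, 333.6], [194.9, 272.4], [270.1, 299.8], [269.3, 351.4], [245.1, 351.4], [244.3, 299.8]]
0.8 [189.1, 166.9, 326.1, 251.6]
0.72 [197.9, 270.8, 321.3, 330.5]
```

View pics/wrist9.png

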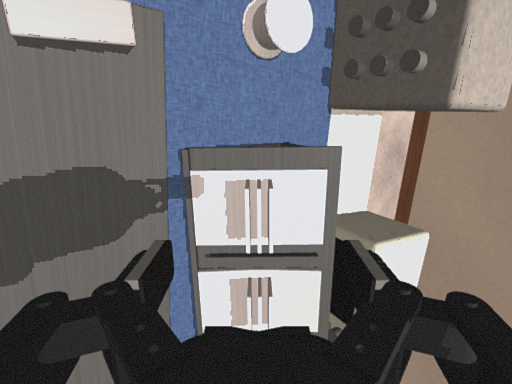

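The prediction fits well: left sink base at (190–326, 170–246), fins at (246–273, 180–253). I'll centre over it and look closer.

```bash
python3 -m crank '[[0,-0.12,0,-0.007,0,0,1],[0,-0.124,0,-0.007,0,0,1],[0.05,-0.124,0,-0.007,0,0,1],[0.05,-0.124,0,-0.007,0,0,1]]'
python3 - <<'E'
from h import *
o=monitor.get_obs();print(o["tcp_pos"],o["contact_force"],o["grip_width"])
c=cam("wrist");
import pickle; pickle.dump((c,o,rot()),open("w10.pkl","wb"))
im=c["image"].copy()
org,y=(664.6,-31.7,52),.077
S=srot(y); m=np.array([[75,45,6],[75,-45,6],[-75,-45,6],[-75,45,6],[14,35,43.5],[14,-35,43.5],[-14,-35,43.5],[-14,35,43.5]])
q=proj(c,m@S.T+org); print(q.round(1).tolist())
z=cv2.resize(im[140:340,160:360],None,fx=4,fy=3,interpolation=cv2.INTER_CUBIC)
for a in q: cv2.circle(z,(int((a[0]-160+.5)*4),int((a[1]-140+.5)*3)),3,(255,0,0),1)
cv2.imwrite("pics/w10z.png",z[:,:,::-1])
E
```

```text
clock: 12.4
tcp_pos: [591.9, -33.5, 165.9]
ee_rot: [0.878, -0.02, 0.476, 0.038]
contact_force: [0.5, 0.8, 0.1]
grip_width: 1.001
[591.92709766 -33.47306844 165.8885777 ] [0.46929272 0.82415688 0.07157026] 1.0007862790605337
[[330.7, 142.5], [324.1, 225.7], [186.3, 224.7], [180.8, 141.3], [271.4, 158.2], [269.8, 231.1], [240.4, 230.9], [239.7, 158.0]]
```

View pics/w10z.png

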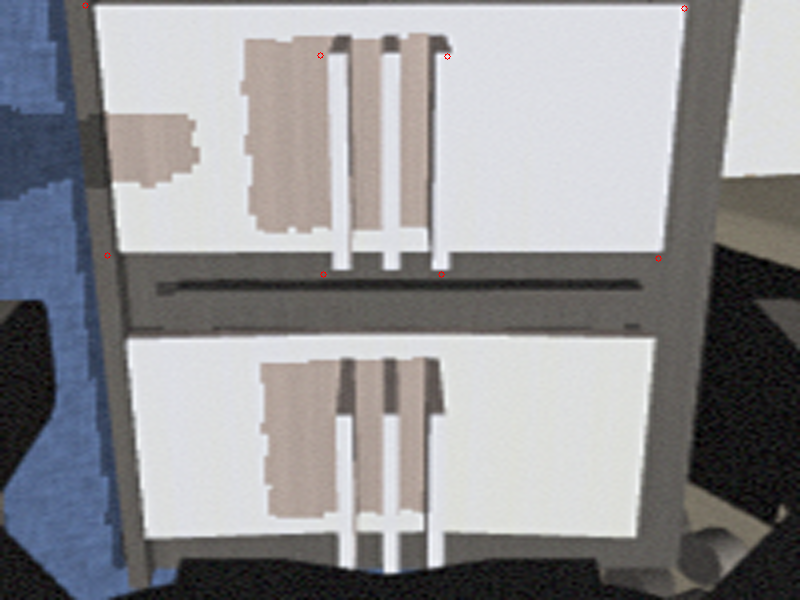

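```bash
python3 - <<'E'
from h import *
import pickle
from scipy.optimize import least_squares
c,o,R=pickle.load(open("w10.pkl","rb"))
Q=lambda L:np.array(L,float)/[4,3]+[159.5,139.5]
m=np.array([[75,45,6],[75,-45,6],[-75,-45,6],[-75,45,6],[14,35,43.5],[14,-35,43.5],[-14,-35,43.5],[-14,35,43.5]])
px=Q([(685,7),(663,251),(119,251),(96,5),(447,53),(450,269),(332,269),(328,53)])
f=lambda v:(proj(c,m@srot(v[2]).T+[v[0],v[1],v[3]])-px).ravel()
r=least_squares(f,[664,-31,.08,52]);print("L",r.x,r.fun.reshape(-1,2).round(1).tolist())
m2=m[:4];px2=Q([(655,338),(638,537),(145,537),(128,338)])
f=lambda v:(proj(c,m2@srot(v[2]).T+[v[0],v[1],v[3]])-px2).ravel()
r2=least_squares(f,[674,-155,.08,52]);print("R",r2.x,r2.fun.round(1))
S=srot(r.x[2]); print("tcp in L frame",S.T@(o["tcp_pos"]-[r.x[0],r.x[1],r.x[3]]))
E
```

```text
L [ 6.68620778e+02 -3.13239460e+01  8.71866037e-02  4.86055188e+01] [[-0.0, -0.6], [-0.5, 0.1], [-0.0, 0.2], [-0.3, 0.2], [1.3, 0.2], [-0.6, -0.2], [0.1, -0.2], [-0.1, 0.2]]
R [ 6.78396230e+02 -1.55252082e+02  8.58520810e-02  5.10008981e+01] [ 0.4  0.1 -0.3 -0.1  0.2 -0.2 -0.3  0.1]
tcp in L frame [ -0.35643443   4.53723397 140.07548558]
```

```bash
python3 - <<'E'
from h import *
for h in (60,25): row(*grasp((668.6,-31.3,48.6),.083,h))
E
```

```text
[0.268, -0.014, -0.0, 0.005, 0.004, -0.003]
[0.385, -0.014, -0.0, 0.005, 0.004, -0.003]
```

```bash
python3 -m crank '[[0.13,-0.014,0,0.005,0.004,0,1],[0.26,-0.014,0,0.005,0.004,0,1],[0.34,-0.014,0,0.005,0.004,0,1],[0.385,-0.014,0,0.005,0.004,0,1],[0.385,-0.014,0,0.005,0.004,0,1]]'
python3 - <<'E'
from h import *
o=monitor.get_obs();print(o["tcp_pos"],o["contact_force"],o["torque"])
S=srot(.083); print(S.T@(o["tcp_pos"]-[668.6,-31.3,48.6]))
c=cam("wrist");save(c,"w11.png")
E
```

```text
clock: 13.08
tcp_pos: [655.6, -33.5, 69.3]
ee_rot: [0.878, -0.019, 0.477, 0.036]
contact_force: [0.1, 0.0, 0.3]
grip_width: 1.0
[655.55932889 -33.46347305  69.26112918] [0.10275716 0.01990444 0.26894141] [-0.08440861  0.46261494  0.02868677]
[ 0.20325493 -1.07489186 24.50357673]
```

View pics/w11.png

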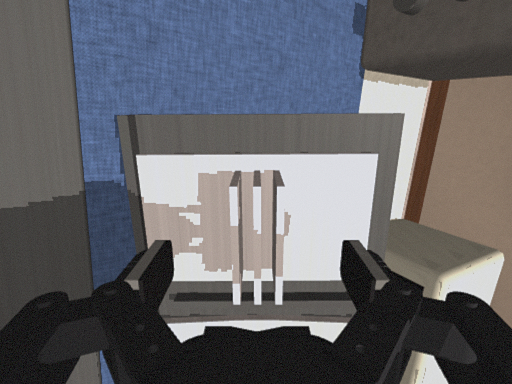

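The fins (232–283, 172–304) sit centred between the pads. Closing the gripper, then lifting off along the deck normal.

```bash
python3 -m crank '[[0,0,0,0,0,0,-1],[0,0,0,0,0,0,-1],[0,0,0,0,0,0,-1],[0,0,0,0,0,0,-1],[0,0,0,0,0,0,-1],[-0.02,0,0,0,0,0,-1],[-0.06,0,0,0,0,0,-1],[-0.14,0,0,0,0,0,-1],[-0.25,0,0,0,0,0,-1]]' 50
python3 - <<'E'
from h import *
o=monitor.get_obs();print(o["tcp_pos"],o["contact_force"],o["torque"],o["grip_width"])
c=cam("wrist");save(c,"w12.png")
# left place target: tool down, yaw plate
down=lambda yaw:frame([0,0,-1],[np.cos(yaw),np.sin(yaw),0])
py=.005; C=np.array([457.98,-38.59]); d=lambda x,y:np.r_[C+[x*np.cos(py)-y*np.sin(py),x*np.sin(py)+y*np.cos(py)],0]
for z in (130,): print(d(0,78)+[0,0,z]); row(d(0,78)+[0,0,z],down(py))
E
```

```text
clock: 14.25
tcp_pos: [612.3, -37.3, 131.4]
ee_rot: [0.877, -0.019, 0.479, 0.036]
contact_force: [-0.2, -0.3, -2.0]
grip_width: 0.306
[612.31912549 -37.30840276 131.37838045] [-0.17735422 -0.34380061 -2.00714943] [-0.0852608   0.79425725 -0.01610395] 0.3061345358346923
[457.59000162  39.409025   130.        ]
[-0.254, 0.298, -0.424, 0.148, 1.152, -0.045]
```

View pics/w12.png

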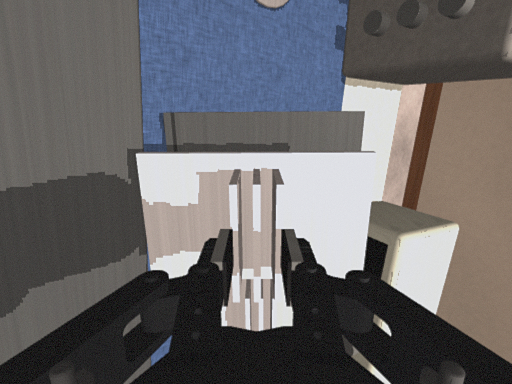

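The sink is held (opening 0.306), straight-edged, and clear of the rack. Now I'll level it while carrying it to the left half.

```bash
python3 - <<'E'
from h import *
from scipy.spatial.transform import Slerp
o=monitor.get_obs();R0=rot()
down=lambda yaw:frame([0,0,-1],[np.cos(yaw),np.sin(yaw),0])
Rm=Rot.from_matrix(R0)*Rot.from_rotvec(Rot.from_matrix(R0.T@down(.005)).as_rotvec()*.55)
row((530,5,150),Rm.as_matrix())
row((457.6,39.4,100),down(.005),np.array([530,5,150]),Rm.as_matrix())
E
```

```text
[-0.184, 0.164, -0.193, 0.081, 0.634, -0.025]
[0.101, 0.123, -0.272, 0.067, 0.518, -0.02]
```

```bash
python3 -m crank '[[-0.184,0.164,-0.193,0.081,0.634,-0.025,-1],[-0.184,0.164,-0.193,0.081,0.634,-0.025,-1],[-0.184,0.164,-0.193,0.081,0.634,-0.025,-1]]'
python3 -m crank '[[0.101,0.123,-0.272,0.067,0.518,-0.02,-1],[0.101,0.123,-0.272,0.067,0.518,-0.02,-1],[0.101,0.123,-0.272,0.067,0.518,-0.02,-1],[0.101,0.123,-0.272,0.067,0.518,-0.02,-1]]'
python3 - <<'E'
from h import *
o=monitor.get_obs();print(o["tcp_pos"],o["contact_force"],rot().round(3).tolist())
down=lambda yaw:frame([0,0,-1],[np.cos(yaw),np.sin(yaw),0])
row((457.6,39.4,60),down(.005))
c=cam("wrist");save(c,"w13.png")
c=cam("top");save(c,"t13.png")
E
```

```text
clock: 14.68
tcp_pos: [532.7, 6.4, 148.7]
ee_rot: [0.792, -0.01, 0.61, 0.018]
contact_force: [1.2, 0.6, -2.8]
grip_width: 0.3
clock: 15.18
tcp_pos: [461.5, 39.0, 97.5]
ee_rot: [0.708, -0.002, 0.706, 0.002]
contact_force: [0.3, 0.1, -3.2]
grip_width: 0.305
[461.51211213  38.96121231  97.47466484] [ 0.29597045  0.12950208 -3.20931386] [[0.004, -0.005, 1.0], [0.0, 1.0, 0.005], [-1.0, 0.0, 0.004]]
[0.125, 0.002, -0.014, -0.0, 0.008, -0.0]
```

View pics/w13.png

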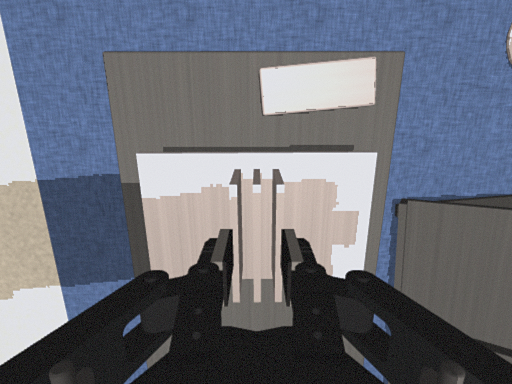

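View pics/t13.png

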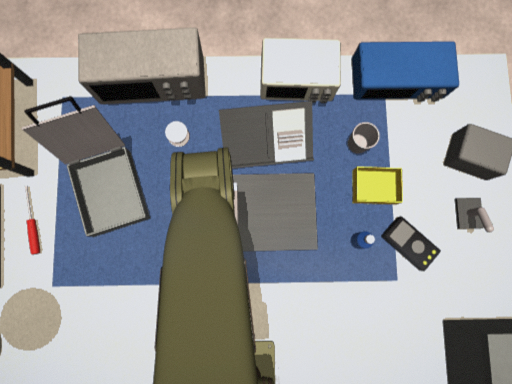

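The lid stands fully open in the top view. In the wrist view the sink's left edge (v≈152) is well clear of the setting block (262–376, 58–115). Lowering until contact.

```bash
python3 -m crank '[[0.06,0.001,-0.013,0,0.008,0,-1],[0.11,0.001,-0.013,0,0.008,0,-1],[0.125,0.001,-0.013,0,0.008,0,-1],[0.125,0.001,-0.013,0,0.008,0,-1]]'
python3 -m crank '[[0.006,0,0,0,0,0,-1],[0.006,0,0,0,0,0,-1]]'
python3 -m crank '[[0.006,0,0,0,0,0,-1],[0.006,0,0,0,0,0,-1]]'
python3 -m crank '[[0.005,0,0,0,0,0,-1],[0.005,0,0,0,0,0,-1]]'
```

```text
clock: 15.78
tcp_pos: [456.6, 39.5, 60.2]
ee_rot: [0.706, -0.002, 0.708, 0.002]
contact_force: [-0.0, -1.0, -2.7]
grip_width: 0.302
clock: 16.02
tcp_pos: [456.6, 39.8, 58.4]
ee_rot: [0.706, -0.002, 0.708, 0.002]
contact_force: [0.2, 0.3, -2.2]
grip_width: 0.305
clock: 16.27
tcp_pos: [456.1, 39.8, 56.1]
ee_rot: [0.706, -0.002, 0.709, 0.002]
contact_force: [0.2, -1.1, -3.8]
grip_width: 0.302
clock: 16.52
tcp_pos: [456.2, 39.9, 55.1]
ee_rot: [0.706, -0.002, 0.708, 0.002]
contact_force: [-1.4, 0.6, 2.9]
grip_width: 0.303
```

```bash
python3 -m crank '[[0,0,0,0,0,0,0.4],[0,0,0,0,0,0,1],[0,0,0,0,0,0,1],[-0.1,0,0,0,0,0,1],[-0.25,0,0,0,0,0,1],[-0.4,0,0,0,0,0,1]]'
python3 - <<'E'
from h import *
o=monitor.get_obs();print(o["tcp_pos"],o["contact_force"])
c=cam("wrist");save(c,"w14.png")
p,R=grasp((678.4,-155.3,50),.083,140); print(p); 
Rm=Rot.from_matrix(rot())*Rot.from_rotvec(Rot.from_matrix(rot().T@R).as_rotvec()*.5)
row((530,-40,185),Rm.as_matrix())
row(p,R,np.array([530,-40,185]),Rm.as_matrix())
E
```

```text
clock: 17.27
tcp_pos: [456.3, 39.7, 175.8]
ee_rot: [0.705, -0.002, 0.709, 0.002]
contact_force: [1.6, -0.5, 0.2]
grip_width: 0.998
[456.27243771  39.73907071 175.76856152] [ 1.64758233 -0.5069016   0.18300738]
[ 602.41302564 -161.62144168  167.41387951]
[-0.01, -0.268, 0.232, -0.076, -0.57, 0.022]
[0.118, -0.416, 0.198, -0.076, -0.57, 0.022]
```

View pics/w14.png

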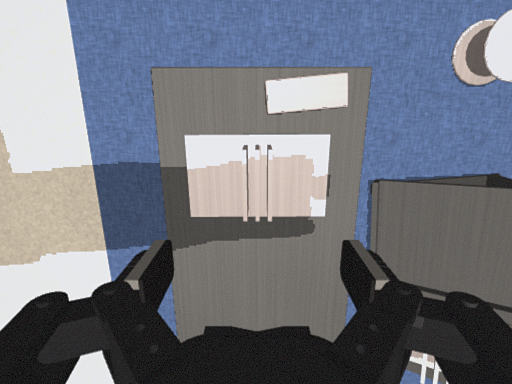

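The left sink lies square on the left half (185–330, 135–217), released, and the block is untouched. Now the right one.

```bash
python3 -m crank '[[-0.01,-0.268,0.232,-0.076,-0.57,0.022,1],[-0.01,-0.268,0.232,-0.076,-0.57,0.022,1],[-0.01,-0.268,0.232,-0.076,-0.57,0.022,1]]'
python3 -m crank '[[0.118,-0.416,0.198,-0.076,-0.57,0.022,1],[0.118,-0.416,0.198,-0.076,-0.57,0.022,1],[0.118,-0.416,0.198,-0.076,-0.57,0.022,1],[0.118,-0.416,0.198,-0.076,-0.57,0.022,1]]'
python3 - <<'E'
from h import *
o=monitor.get_obs();print(o["tcp_pos"],o["contact_force"],o["grip_width"])
c=cam("wrist");
import pickle; pickle.dump((c,o,rot()),open("w15.pkl","wb"))
org,y=(678.4,-155.3,51),.083
S=srot(y); m=np.array([[75,45,6],[75,-45,6],[-75,-45,6],[-75,45,6],[14,35,43.5],[14,-35,43.5],[-14,-35,43.5],[-14,35,43.5]])
q=proj(c,m@S.T+org)
z=cv2.resize(c["image"][130:330,160:360],None,fx=4,fy=3,interpolation=cv2.INTER_CUBIC)
for a in q: cv2.circle(z,(int((a[0]-160+.5)*4),int((a[1]-130+.5)*3)),3,(255,0,0),1)
cv2.imwrite("pics/w15z.png",z[:,:,::-1])
E
```

```text
clock: 17.7
tcp_pos: [526.2, -42.1, 177.4]
ee_rot: [0.799, -0.01, 0.601, 0.018]
contact_force: [-0.6, -0.0, -0.2]
grip_width: 1.001
clock: 18.2
tcp_pos: [599.7, -162.1, 158.9]
ee_rot: [0.875, -0.019, 0.482, 0.037]
contact_force: [0.0, -0.7, -0.1]
grip_width: 0.995
[ 599.65108714 -162.08362573  158.91098218] [ 0.0463025  -0.72555821 -0.11494624] 0.9952577670791223
```

View pics/w15z.png

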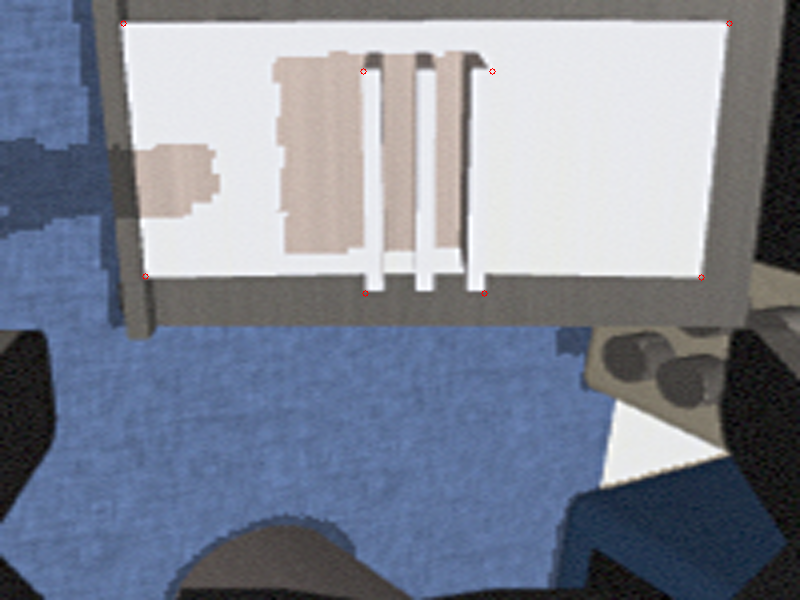

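The overlay fits: base corners (123, 23)–(729, 23)–(701, 277)–(145, 277) in the zoom. Its lower edge bends, with the ends at 277 and the middle at 273, so this one is probably the bowed sink. Grasping it.

```bash
python3 - <<'E'
from h import *
for h in (60,25): row(*grasp((678.6,-155.3,49),.083,h))
E
```

```text
[0.252, -0.003, 0.025, -0.0, -0.022, -0.004]
[0.368, -0.003, 0.026, -0.0, -0.022, -0.004]
```

```bash
python3 -m crank '[[0.12,-0.003,0.02,0,-0.022,-0.004,1],[0.25,-0.003,0.024,0,-0.022,-0.004,1],[0.33,-0.003,0.024,0,-0.022,-0.004,1],[0.368,-0.003,0.024,0,-0.022,-0.004,1],[0.368,-0.003,0.024,0,-0.022,-0.004,1]]'
python3 - <<'E'
from h import *
o=monitor.get_obs();print(o["tcp_pos"],o["contact_force"],o["torque"])
S=srot(.083); print(S.T@(o["tcp_pos"]-[678.6,-155.3,49]))
c=cam("wrist");save(c,"w16.png")
E
```

```text
clock: 18.88
tcp_pos: [664.2, -155.8, 69.6]
ee_rot: [0.878, -0.02, 0.477, 0.037]
contact_force: [-0.2, -0.4, 0.2]
grip_width: 1.001
[ 664.2402456  -155.76214561   69.61400202] [-0.16166241 -0.37351367  0.24374119] [-0.04498939  0.49442607  0.01359609]
[-0.80658742  0.72993697 25.10318333]
```

View pics/w16.png

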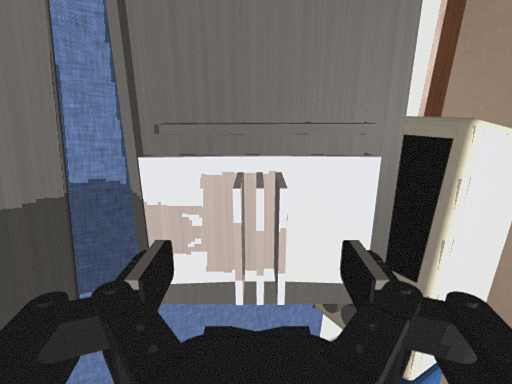

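The fins (234–286, 172–304) are centred between the pads. Closing and lifting.

```bash
python3 -m crank '[[0,0,0,0,0,0,-1],[0,0,0,0,0,0,-1],[0,0,0,0,0,0,-1],[0,0,0,0,0,0,-1],[0,0,0,0,0,0,-1],[-0.02,0,0,0,0,0,-1],[-0.06,0,0,0,0,0,-1],[-0.14,0,0,0,0,0,-1],[-0.25,0,0,0,0,0,-1]]' 50
python3 - <<'E'
from h import *
o=monitor.get_obs();print(o["tcp_pos"],o["contact_force"],o["grip_width"])
c=cam("wrist");save(c,"w17.png")
down=lambda yaw:frame([0,0,-1],[np.cos(yaw),np.sin(yaw),0])
R0=rot();Rm=Rot.from_matrix(R0)*Rot.from_rotvec(Rot.from_matrix(R0.T@down(.005)).as_rotvec()*.55)
T=np.array([458.4,-118.6,100])
row((535,-135,150),Rm.as_matrix()); row(T,down(.005),np.array([535,-135,150]),Rm.as_matrix())
E
```

```text
clock: 20.05
tcp_pos: [620.4, -160.0, 131.0]
ee_rot: [0.877, -0.019, 0.479, 0.036]
contact_force: [0.8, -0.2, -2.6]
grip_width: 0.295
[ 620.37293236 -160.01586693  131.03213547] [ 0.75000893 -0.23853773 -2.55406227] 0.2949743664727738
[-0.193, 0.109, -0.206, 0.082, 0.634, -0.022]
[0.096, 0.064, -0.287, 0.067, 0.519, -0.018]
```

View pics/w17.png

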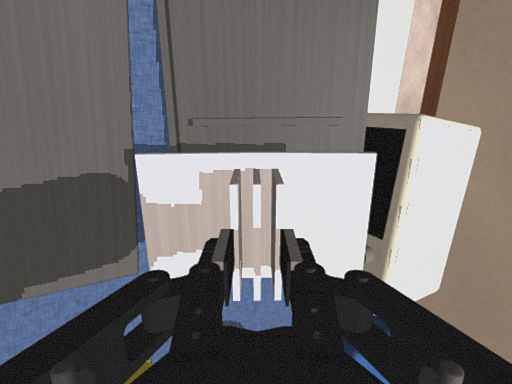

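```bash
python3 -m crank '[[-0.193,0.109,-0.206,0.082,0.634,-0.022,-1],[-0.193,0.109,-0.206,0.082,0.634,-0.022,-1],[-0.193,0.109,-0.206,0.082,0.634,-0.022,-1]]'
python3 -m crank '[[0.096,0.064,-0.287,0.067,0.519,-0.018,-1],[0.096,0.064,-0.287,0.067,0.519,-0.018,-1],[0.096,0.064,-0.287,0.067,0.519,-0.018,-1],[0.096,0.064,-0.287,0.067,0.519,-0.018,-1]]'
python3 - <<'E'
from h import *
down=lambda yaw:frame([0,0,-1],[np.cos(yaw),np.sin(yaw),0])
row((458.4,-118.6,60),down(.005))
E
```

```text
clock: 20.48
tcp_pos: [538.0, -134.4, 148.5]
ee_rot: [0.793, -0.011, 0.609, 0.018]
contact_force: [0.7, 0.4, -2.2]
grip_width: 0.293
clock: 20.98
tcp_pos: [462.4, -119.0, 97.6]
ee_rot: [0.709, -0.002, 0.706, 0.002]
contact_force: [0.6, -0.1, -2.5]
grip_width: 0.292
[0.125, 0.001, -0.014, 0.002, 0.008, -0.0]
```

```bash
python3 -m crank '[[0.06,0.001,-0.013,0,0.008,0,-1],[0.11,0.001,-0.013,0,0.008,0,-1],[0.125,0.001,-0.013,0,0.008,0,-1],[0.125,0.001,-0.013,0,0.008,0,-1]]'
python3 -m crank '[[0.006,0,0,0,-0.004,0,-1],[0.006,0,0,0,-0.004,0,-1]]'
python3 -m crank '[[0.006,0,0,0,0,0,-1],[0.006,0,0,0,0,0,-1]]'
python3 -c "
from h import *
print(rot().round(4).tolist())"
```

```text
clock: 21.48
tcp_pos: [457.9, -118.5, 60.6]
ee_rot: [0.707, -0.002, 0.708, 0.002]
contact_force: [0.4, -0.2, -3.1]
grip_width: 0.292
clock: 21.72
tcp_pos: [457.6, -118.3, 58.6]
ee_rot: [0.707, -0.002, 0.707, 0.002]
contact_force: [-0.2, 0.2, -1.7]
grip_width: 0.291
clock: 21.98
tcp_pos: [457.6, -118.2, 56.9]
ee_rot: [0.707, -0.002, 0.707, 0.002]
contact_force: [-0.0, 1.2, 2.9]
grip_width: 0.292
[[-0.0004, -0.0064, 1.0], [0.0004, 1.0, 0.0064], [-1.0, 0.0004, -0.0004]]
```

Contact at 2.9 N, and the tool is vertical. Releasing.

```bash
python3 -m crank '[[0,0,0,0,0,0,0.4],[0,0,0,0,0,0,1],[0,0,0,0,0,0,1],[-0.1,0,0,0,0,0,1],[-0.25,0,0,0,0,0,1],[-0.35,0,0,0,0,0,1]]'
python3 - <<'E'
from h import *
import pickle
o=monitor.get_obs();print(o["tcp_pos"],o["contact_force"])
c=cam("wrist");save(c,"w18.png"); pickle.dump((c,o),open("w18.pkl","wb"))
# expected origins of sinks
m=np.array([[75,45,6],[75,-45,6],[-75,-45,6],[-75,45,6],[14,35,43.5],[14,-35,43.5],[-14,-35,43.5],[-14,35,43.5]])
for p in((456.3,39.8,30),(457.6,-118.2,30)): print(proj(c,m+p).round(1).tolist())
E
```

```text
clock: 22.72
tcp_pos: [457.9, -118.4, 163.3]
ee_rot: [0.707, -0.002, 0.707, 0.002]
contact_force: [-0.0, 0.1, -0.1]
grip_width: 0.998
[ 457.93904325 -118.39549     163.27216064] [-0.03739964  0.11359856 -0.13804488]
[[347.1, -54.4], [337.5, 63.2], [174.8, 61.9], [166.7, -55.9], [276.4, -66.8], [274.0, 41.7], [238.3, 41.4], [237.2, -67.1]]
[[332.8, 137.8], [325.8, 222.2], [186.9, 221.2], [181.2, 136.7], [273.0, 153.4], [271.2, 227.3], [241.5, 227.1], [240.9, 153.1]]
```

View pics/w18.png

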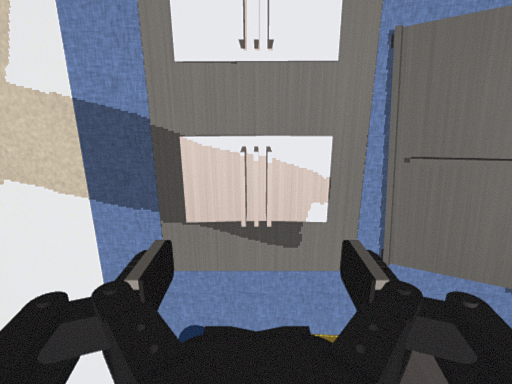

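Both sinks lie level and released: right (180–332, 136–222), left at top. Now I'll press the left one's near inner corner with closed fingers.

```bash
python3 - <<'E'
from h import *
down=lambda yaw:frame([0,0,-1],[np.cos(yaw),np.sin(yaw),0])
row((396.3,10,120),down(.005))
row((396.3,10,54),down(.005))
E
```

```text
[0.154, 0.431, -0.211, 0.003, 0.012, 0.003]
[0.374, 0.432, -0.212, 0.003, 0.012, 0.003]
```

```bash
python3 -m crank '[[0.05,0.215,-0.105,0,0,0,-1],[0.154,0.431,-0.211,0,0,0,-1],[0.154,0.431,-0.211,0,0,0,-1],[0.3,0.431,-0.211,0,0,0,-1],[0.36,0.431,-0.211,0,0,0,-1],[0.36,0.431,-0.211,0,0,0,-1]]'
python3 - <<'E'
from h import *
for i in range(3):
    o=monitor.get_obs();print(o["tcp_pos"],o["contact_force"],o["torque"],o["grip_width"])
c=cam("wrist");save(c,"w19.png");
o=monitor.get_obs();print(o["contact_force"])
E
```

```text
clock: 23.52
tcp_pos: [391.3, 10.8, 52.4]
ee_rot: [0.705, -0.002, 0.709, 0.003]
contact_force: [-0.5, -0.5, 0.4]
grip_width: 0.001
[391.32300999  10.80799206  52.4358981 ] [-0.50578695 -0.53749075  0.42966855] [-0.03731218 -0.00472126 -0.04451908] 0.0011960193766112769
[391.32300999  10.80799206  52.4358981 ] [-0.50578695 -0.53749075  0.42966855] [-0.03731218 -0.00472126 -0.04451908] 0.0011960193766112769
[391.32300999  10.80799206  52.4358981 ] [-0.50578695 -0.53749075  0.42966855] [-0.03731218 -0.00472126 -0.04451908] 0.0011960193766112769
[0.35568621 0.36226285 0.04537678]
```

View pics/w19.png

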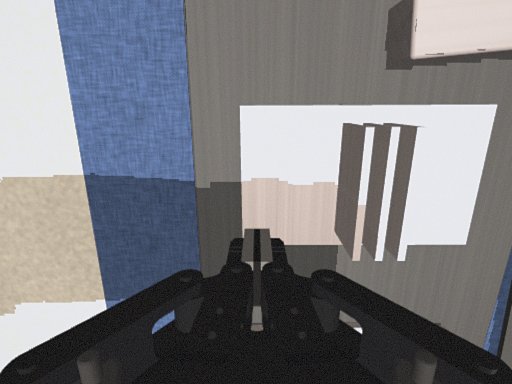

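The fingertips (257, 240) are above the sink's near right corner. Stepping down.

```bash
python3 -m crank '[[0.012,0,0.012,0,0,0,-1],[0.012,0,0.012,0,0,0,-1]]'
python3 -m crank '[[0.006,0,0,0,0,0,-1],[0.006,0,0,0,0,0,-1]]'
python3 -m crank '[[0.004,0,0,0,0,0,-1],[0.004,0,0,0,0,0,-1]]'
```

```text
clock: 23.82
tcp_pos: [398.0, 10.7, 50.6]
ee_rot: [0.707, -0.002, 0.707, 0.002]
contact_force: [0.0, 0.2, 0.9]
grip_width: -0.002
clock: 24.08
tcp_pos: [396.6, 10.7, 48.3]
ee_rot: [0.707, -0.002, 0.708, 0.002]
contact_force: [0.0, -0.3, -0.1]
grip_width: -0.001
clock: 24.32
tcp_pos: [396.5, 10.8, 47.0]
ee_rot: [0.707, -0.002, 0.708, 0.002]
contact_force: [0.2, -0.2, -1.0]
grip_width: 0.003
```

```bash
python3 -m crank '[[0.003,0,0,0,0,0,-1],[0.003,0,0,0,0,0,-1]]'
python3 -m crank '[[0.003,0,0,0,0,0,-1],[0.003,0,0,0,0,0,-1]]'
```

```text
clock: 24.58
tcp_pos: [396.6, 10.8, 46.0]
ee_rot: [0.707, -0.002, 0.708, 0.002]
contact_force: [-0.5, -0.3, 0.7]
grip_width: 0.0
clock: 24.82
tcp_pos: [396.6, 10.8, 45.1]
ee_rot: [0.707, -0.002, 0.708, 0.002]
contact_force: [0.6, 0.2, -0.8]
grip_width: 0.002
```

```bash
python3 -m crank '[[0.003,0,0,0,0,0,-1],[0.003,0,0,0,0,0,-1]]'
python3 -m crank '[[0.003,0,0,0,0,0,-1],[0.003,0,0,0,0,0,-1]]'
python3 - <<'E'
from h import *
c=cam("wrist");save(c,"w20.png");
o=monitor.get_obs();print(o["contact_force"],o["tcp_pos"])
E
```

```text
clock: 25.08
tcp_pos: [396.6, 10.8, 44.2]
ee_rot: [0.707, -0.002, 0.708, 0.002]
contact_force: [-1.1, -0.3, -0.0]
grip_width: -0.0
clock: 25.32
tcp_pos: [396.5, 10.8, 43.3]
ee_rot: [0.707, -0.002, 0.708, 0.002]
contact_force: [-0.5, -0.1, -0.3]
grip_width: -0.002
[-1.37423362 -0.17701841 -0.51055923] [396.59773288  10.77048047  43.37176454]
```

View pics/w20.png

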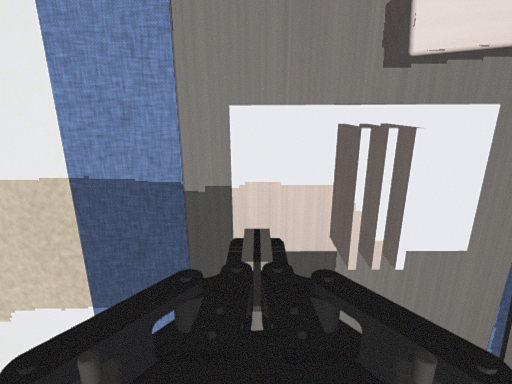

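```bash
for i in 1 2 3; do python3 -m crank '[[0.003,0,0,0,0,0,-1],[0.003,0,0,0,0,0,-1]]'; done
python3 - <<'E'
from h import *
c=cam("wrist");save(c,"w21.png");
o=monitor.get_obs();print(o["contact_force"],o["tcp_pos"],o["torque"])
z=cv2.resize(c["image"][220:280,200:320],None,fx=6,fy=6,interpolation=cv2.INTER_CUBIC);cv2.imwrite("pics/w21z.png",z[:,:,::-1])
E
```

```text
clock: 25.62
tcp_pos: [396.6, 10.8, 42.5]
ee_rot: [0.707, -0.002, 0.708, 0.002]
contact_force: [-0.3, -0.6, -0.2]
grip_width: 0.001
clock: 25.88
tcp_pos: [396.5, 10.8, 41.5]
ee_rot: [0.707, -0.002, 0.708, 0.002]
contact_force: [0.3, -0.2, 0.3]
grip_width: 0.001
clock: 26.12
tcp_pos: [396.6, 10.7, 40.6]
ee_rot: [0.707, -0.002, 0.708, 0.002]
contact_force: [-0.3, 0.9, 0.6]
grip_width: 0.002
[ 0.05348187 -0.19188124 -0.29350844] [396.56935577  10.75929544  40.67720555] [-0.04711848 -0.02150976 -0.00657202]
```

View pics/w21z.png

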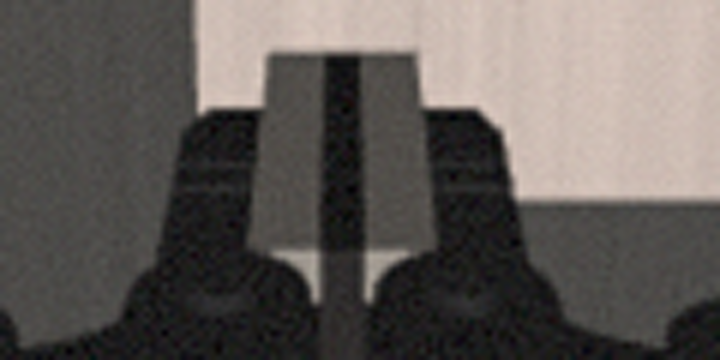

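```bash
python3 - <<'E'
from h import *
c=cam("wrist");o=monitor.get_obs();t=o["tcp_pos"]
print(t,o["contact_force"])
for dz in(0,11,15): 
    for dy in(-11,0,11): print(dz,dy,proj(c,t+[0,dy,-dz]).round(1).tolist())
m=np.array([[75,45,6],[75,-45,6],[-75,-45,6],[-75,45,6]])
for z in(30,):print(proj(c,m+[456.3,39.8,z]).round(1).tolist())
save(c,"w22.png")
E
```

```text
[396.59489475  10.77249072  40.68274373] [-0.5665941  -0.33346252 -0.43606153]
0 -11 [[256.9, 250.6]]
0 0 [[257.0, 234.3]]
0 11 [[257.2, 217.4]]
11 -11 [[256.9, 242.5]]
11 0 [[257.1, 227.0]]
11 11 [[257.2, 210.9]]
15 -11 [[256.9, 239.8]]
15 0 [[257.1, 224.5]]
15 11 [[257.2, 208.7]]
[[504.2, 108.8], [468.3, 255.8], [232.9, 253.9], [230.2, 106.7]]
```

View pics/w22.png

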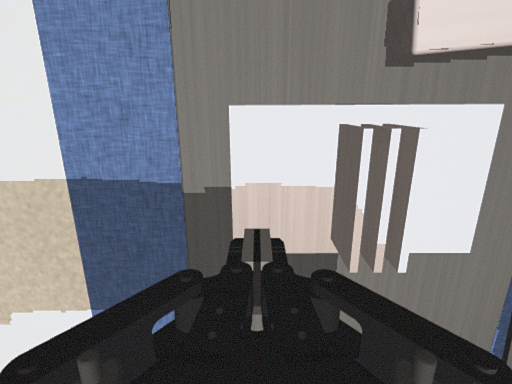

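No contact yet, so the shut tips evidently end higher than the nominal 11 mm. I'll keep stepping down gently.

```bash
for i in 1 2 3; do python3 -m crank '[[0.006,0,0,0,0,0,-1],[0.006,0,0,0,0,0,-1]]' | grep -E "tcp_pos|contact"; done
```

```text
tcp_pos: [396.4, 10.8, 38.8]
contact_force: [0.4, 0.1, -0.2]
tcp_pos: [396.4, 10.8, 37.0]
contact_force: [0.5, 0.0, 0.4]
tcp_pos: [396.5, 10.8, 35.2]
contact_force: [0.5, -1.3, -0.2]
```

```bash
python3 - <<'E'
from h import *
c=cam("wrist");o=monitor.get_obs();print(o["tcp_pos"],o["contact_force"]);save(c,"w23.png")
s=cam("scene");save(s,"s23.png")
print(proj(s,[o["tcp_pos"]]))
z=cv2.resize(s["image"][130:230,190:340],None,fx=5,fy=5,interpolation=cv2.INTER_CUBIC);cv2.imwrite("pics/s23z.png",z[:,:,::-1])
E
```

```text
[396.52471517  10.76403986  35.24045783] [-0.83946424  0.15678307  0.66563737]
[[283.29551221 172.44826706]]
```

View pics/w23.png

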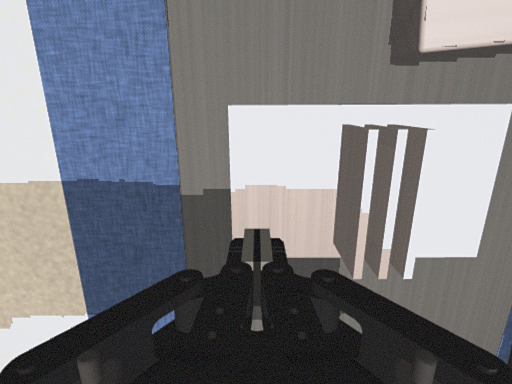

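View pics/s23z.png

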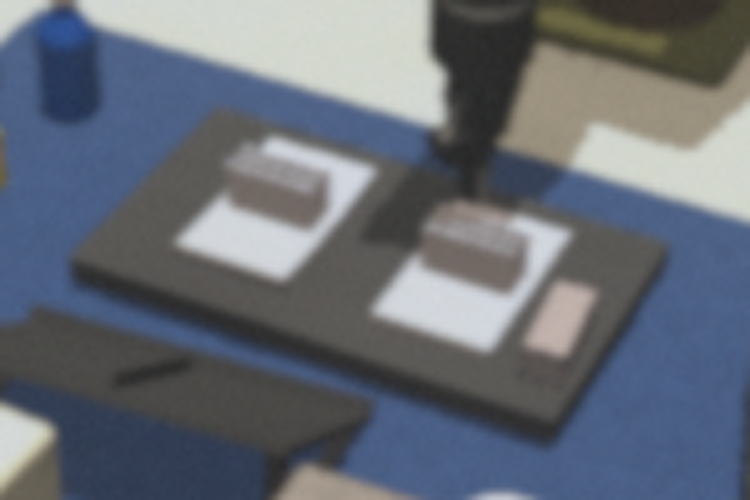

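```bash
for i in 1 2 3; do python3 -m crank '[[0.006,0,0,0,0,0,-1],[0.006,0,0,0,0,0,-1]]' | grep -E "tcp_pos|contact"; done
```

```text
tcp_pos: [396.4, 10.8, 33.4]
contact_force: [0.2, 0.1, -0.6]
tcp_pos: [396.5, 10.8, 31.6]
contact_force: [-0.9, -0.6, 0.2]
tcp_pos: [396.5, 10.8, 29.8]
contact_force: [-0.4, -1.3, -0.1]
```

```bash
python3 - <<'E'
from h import *
c=cam("wrist");o=monitor.get_obs();print(o["tcp_pos"],o["contact_force"],o["qpos"].round(3))
z=cv2.resize(c["image"][90:290,200:400],None,fx=3.9,fy=3,interpolation=cv2.INTER_CUBIC);cv2.imwrite("pics/w24z.png",z[:,:,::-1])
m=np.array([[75,45,6],[75,-45,6],[-75,-45,6],[-75,45,6],[14,35,43.5],[14,-35,43.5],[-14,-35,43.5],[-14,35,43.5]])
print(proj(c,m+[456.3,39.8,30]).round(1).tolist())
E
```

```text
[396.50074191  10.75213993  29.82488062] [ 0.31910087  1.40708606 -0.80999702] [ 2.700e-02  2.310e-01 -7.410e-01  6.010e-01  1.000e-03  1.591e+00]
[[522.2, 108.9], [481.3, 265.0], [231.5, 262.9], [228.4, 106.7], [445.2, 134.8], [415.7, 287.8], [355.4, 287.3], [374.1, 134.2]]
```

View pics/w24z.png

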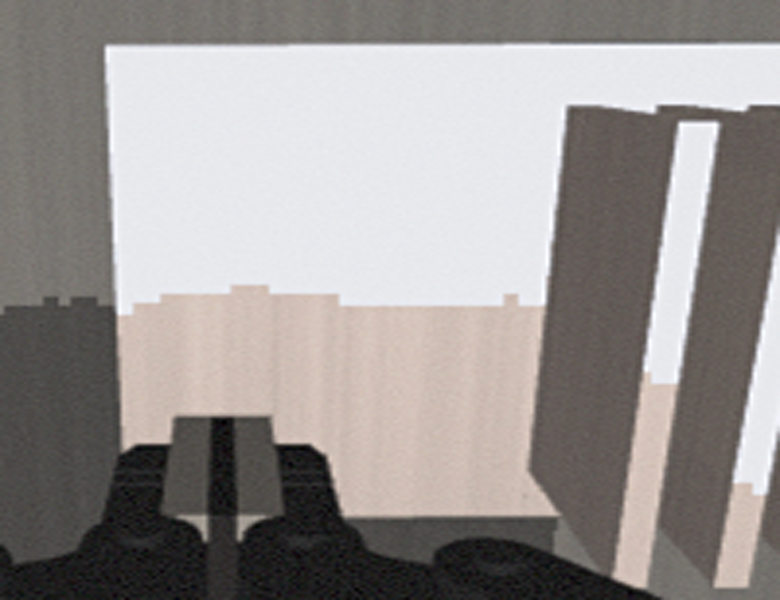

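```bash
for i in 1 2 3; do python3 -m crank '[[0.006,0,0,0,0,0,-1],[0.006,0,0,0,0,0,-1]]' | grep -E "tcp_pos|contact"; done
```

```text
tcp_pos: [396.4, 10.8, 28.0]
contact_force: [0.3, -0.4, 0.4]
tcp_pos: [396.5, 10.8, 26.2]
contact_force: [0.2, -0.1, -0.0]
tcp_pos: [396.5, 10.7, 24.4]
contact_force: [-0.2, 0.3, -0.0]
```

```bash
for i in 1 2 3; do python3 -m crank '[[0.005,0,0,0,0,0,-1],[0.005,0,0,0,0,0,-1]]' | grep -E "tcp_pos|contact"; done
python3 - <<'E'
from h import *
c=cam("wrist");o=monitor.get_obs();print(o["tcp_pos"],o["contact_force"],o["clock"])
z=cv2.resize(c["image"][90:290,200:400],None,fx=3.9,fy=3,interpolation=cv2.INTER_CUBIC);cv2.imwrite("pics/w25z.png",z[:,:,::-1])
m=np.array([[75,45,6],[75,-45,6],[-75,-45,6],[-75,45,6]])
print(proj(c,m+[456.3,39.8,30]).round(1).tolist())
E
```

```text
tcp_pos: [396.5, 10.8, 22.9]
contact_force: [1.0, 0.4, -0.8]
tcp_pos: [396.5, 10.8, 21.4]
contact_force: [0.8, 0.7, 0.4]
tcp_pos: [396.7, 10.8, 21.1]
contact_force: [-3.6, -0.0, 14.0]
[396.64806997  10.77637805  21.07672026] [-3.3094037  -0.12619806 14.7623178 ] 29.425
[[537.7, 109.0], [492.3, 273.0], [229.9, 270.9], [226.2, 106.7]]
```

View pics/w25z.png

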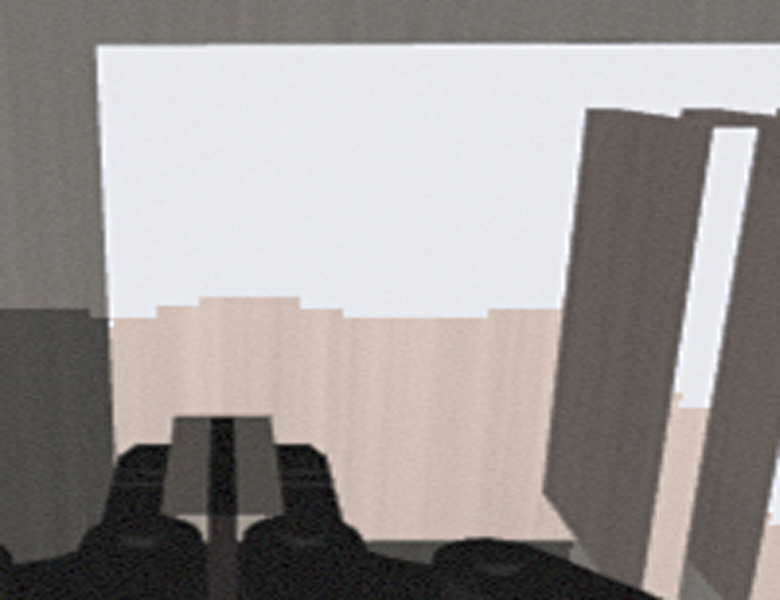

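Contact: 14.8 N at TCP z 21.1, a sharp rise with no give and the sink level. So the left one is good, and the shut tips really end about 15 mm behind the reported TCP. I'll hold briefly, then lift and move to the right one.

```bash
python3 -m crank '[[-0.001,0,0,0,0,0,-1],[-0.001,0,0,0,0,0,-1]]'; python3 - <<'E'
from h import *
down=lambda yaw:frame([0,0,-1],[np.cos(yaw),np.sin(yaw),0])
row((396.6,10.8,75)); row((396.3,-88.5,60)); row((396.3,-88.5,26))
E
```

```text
clock: 29.68
tcp_pos: [396.6, 10.8, 21.1]
ee_rot: [0.707, -0.002, 0.707, 0.002]
contact_force: [-2.3, -1.4, 11.1]
grip_width: 0.003
[-0.18, 0.0, -0.0, 0.0, 0.0, 0.0]
[-0.13, -0.331, -0.003, 0.0, 0.0, 0.0]
[-0.017, -0.331, -0.003, 0.0, 0.0, 0.0]
```

```bash
python3 -m crank '[[-0.08,0,0,0,0,0,-1],[-0.13,-0.1,0,0,0,0,-1],[-0.13,-0.331,-0.003,0,0,0,-1],[-0.1,-0.331,-0.003,0,0,0,-1],[-0.017,-0.331,-0.003,0,0,0,-1],[-0.017,-0.331,-0.003,0,0,0,-1]]'
python3 - <<'E'
from h import *
c=cam("wrist");save(c,"w26.png");o=monitor.get_obs();print(o["tcp_pos"],o["contact_force"])
E
for i in 1 2; do python3 -m crank '[[0.004,0,0,0,0,0,-1],[0.004,0,0,0,0,0,-1]]' | grep -E "tcp_pos|contact"; done
```

```text
clock: 30.42
tcp_pos: [394.2, -87.7, 23.9]
ee_rot: [0.705, -0.002, 0.709, 0.003]
contact_force: [-0.6, -0.3, 0.9]
grip_width: 0.002
[394.92964226 -87.72051798  24.69676119] [-0.38528514  0.07114279 -0.22395443]
tcp_pos: [396.8, -88.2, 24.6]
contact_force: [0.3, -0.2, -0.0]
tcp_pos: [396.7, -88.4, 23.2]
contact_force: [0.0, 0.7, -0.5]
```

View pics/w26.png

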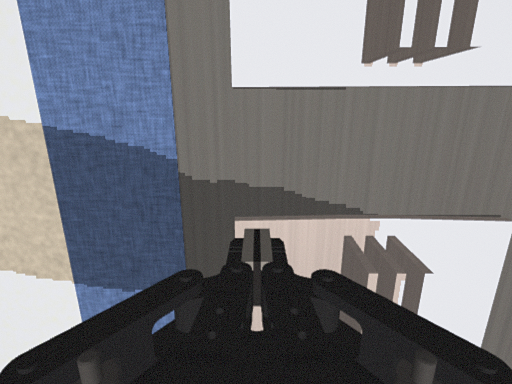

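The fingertips (257, 235) are above the right sink's near left corner, and a gap shows under its raised end. Stepping down in about 0.9 mm steps.

```bash
for i in 1 2 3 4; do python3 -m crank '[[0.003,0,0,0,0,0,-1],[0.003,0,0,0,0,0,-1]]' | grep -E "tcp_pos|contact"; done
python3 - <<'E'
from h import *
c=cam("wrist");save(c,"w27.png");o=monitor.get_obs();print(o["tcp_pos"],o["contact_force"])
E
```

```text
tcp_pos: [396.4, -88.5, 22.1]
contact_force: [-0.5, -0.3, 0.4]
tcp_pos: [396.3, -88.5, 21.1]
contact_force: [-0.4, -0.1, 0.6]
tcp_pos: [396.4, -88.5, 21.1]
contact_force: [-2.3, 1.4, 12.7]
tcp_pos: [396.4, -88.5, 21.0]
contact_force: [-5.9, 0.8, 23.1]
[396.43878901 -88.56691155  21.06865015] [-6.43164607  1.33948226 22.70169425]
```

View pics/w27.png

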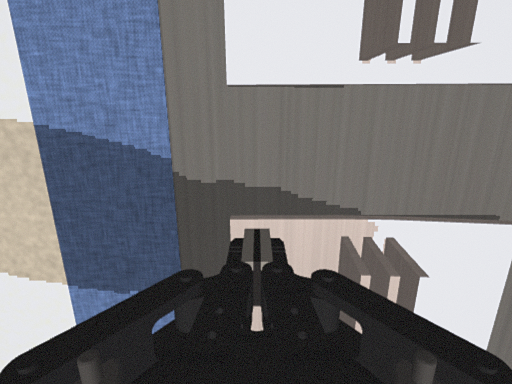

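```bash
python3 -m crank '[[-0.003,0,0,0,0,0,-1],[-0.003,0,0,0,0,0,-1]]' | grep -E "tcp_pos|contact"
python3 - <<'E'
from h import *
c=cam("wrist");o=monitor.get_obs();print(o["tcp_pos"],o["contact_force"],o["clock"]);save(c,"w28.png")
for t in(0,.03,.06,-.06):
    R=Rot.from_euler("y",-t).as_matrix()
    m=np.array([[-75,45,6],[0,45,6],[60,45,6]])
    # tip about x=-14 line on plate
    P=(m-[-14,0,0])@R.T+[-14,0,0]+[457.6,-118.2,30]
    print(t,P[:,2].round(1),proj(c,P).round(1).tolist())
z=cv2.resize(c["image"][195:255,220:512],None,fx=2.7,fy=6,interpolation=cv2.INTER_CUBIC);cv2.imwrite("pics/w28z.png",z[:,:,::-1])
s=cam("scene");save(s,"s28.png")
E
```

```text
tcp_pos: [396.3, -88.5, 21.1]
contact_force: [-3.1, 1.6, 11.6]
[396.33669548 -88.54117959  21.09472678] [-3.63925017  0.97161934 11.32555845] 32.325
0 [36. 36. 36.] [[231.7, 220.0], [370.5, 221.0], [481.6, 221.9]]
0.03 [34.2 36.4 38.2] [[231.7, 218.7], [370.4, 221.3], [484.3, 223.5]]
0.06 [32.3 36.8 40.4] [[231.8, 217.4], [370.4, 221.6], [487.0, 225.2]]
-0.06 [39.6 35.1 31.6] [[232.0, 222.6], [370.5, 220.4], [475.9, 218.8]]
```

View pics/w28z.png

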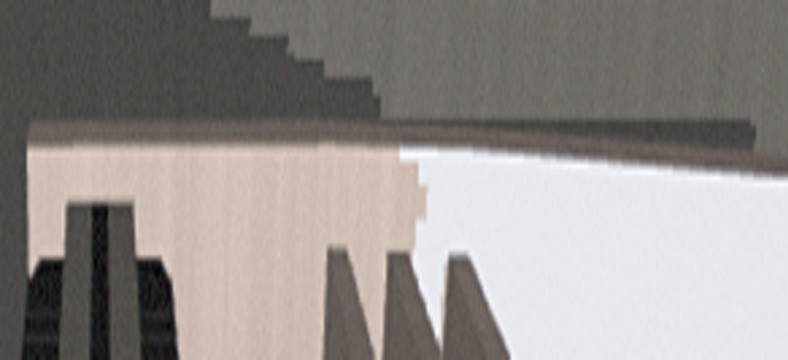

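The press clearly tipped it. The far end is lifted with a gap and shadow beneath, and the edge runs from v=216 to 224, matching 0.06 rad. So the right sink is the bowed one. Releasing it and moving above it.

```bash
python3 - <<'E'
from h import *
row((396.3,-88.5,90));row((457.6,-118.3,150))
E
python3 -m crank '[[-0.02,0,0,0,0,0,-1],[-0.1,0,0,0,0,0,-1],[-0.23,0,0,0,0,0,0],[-0.43,-0.1,0.205,0,0,0,1],[-0.43,-0.1,0.205,0,0,0,1],[-0.43,-0.1,0.205,0,0,0,1]]'
python3 - <<'E'
from h import *
import pickle
c=cam("wrist");save(c,"w29.png");o=monitor.get_obs();print(o["tcp_pos"],o["contact_force"],o["clock"],o["grip_width"])
m=np.array([[75,45,6],[75,-45,6],[-75,-45,6],[-75,45,6],[14,35,43.5],[14,-35,43.5],[-14,-35,43.5],[-14,35,43.5]])
q=proj(c,m+[457.6,-118.2,30])
z=cv2.resize(c["image"][120:320,160:360],None,fx=4,fy=3,interpolation=cv2.INTER_CUBIC)
for a in q: cv2.circle(z,(int((a[0]-160+.5)*4),int((a[1]-120+.5)*3)),3,(255,0,0),1)
cv2.imwrite("pics/w29z.png",z[:,:,::-1])
E
```

```text
[-0.23, 0.0, -0.0, 0.0, 0.0, 0.0]
[-0.43, -0.1, 0.203, 0.0, 0.0, 0.0]
clock: 33.12
tcp_pos: [460.7, -119.1, 150.4]
ee_rot: [0.708, -0.002, 0.706, 0.002]
contact_force: [0.2, -0.1, -0.2]
grip_width: 0.845
[ 458.04534899 -118.21152541  148.92876205] [ 0.65179759  0.19987183 -0.14161633] 33.175 0.9261811980743899
```

View pics/w29z.png

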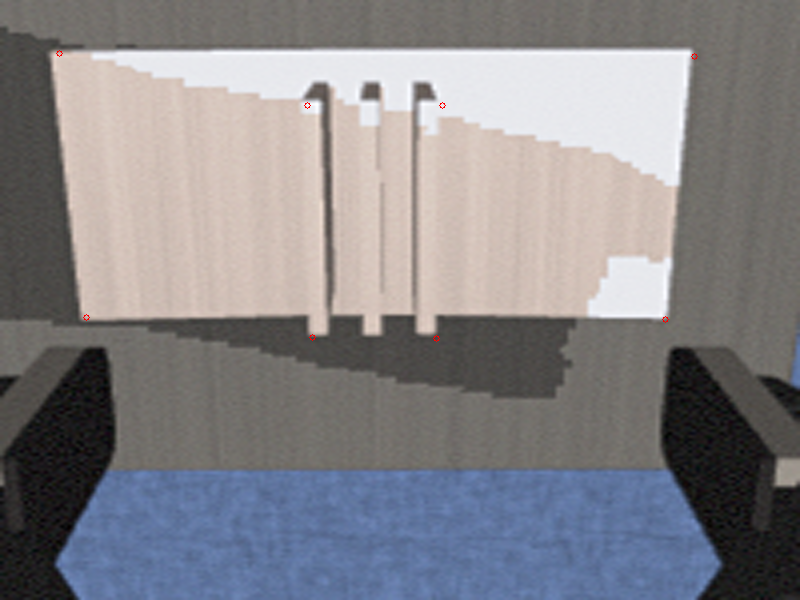

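The sink is level again where it was put, with the overlay within about 1 px. Descending for a deeper grip.

```bash
python3 - <<'E'
from h import *
down=lambda yaw:frame([0,0,-1],[np.cos(yaw),np.sin(yaw),0])
row((457.2,-118,60),down(.003));row((457.2,-118,28),down(.003))
E
```

```text
[0.296, 0.001, -0.002, 0.006, -0.003, -0.001]
[0.403, 0.0, -0.002, 0.006, -0.003, -0.001]
```

```bash
python3 -m crank '[[0.15,0,-0.002,0.006,-0.003,0,1],[0.29,0,-0.002,0.006,-0.003,0,1],[0.36,0,-0.002,0.006,-0.003,0,1],[0.4,0,-0.002,0.006,-0.003,0,1],[0.4,0,-0.002,0.006,-0.003,0,1]]'
python3 -m crank '[[0,0,0,0,0,0,-1],[0,0,0,0,0,0,-1],[0,0,0,0,0,0,-1],[0,0,0,0,0,0,-1],[0,0,0,0,0,0,-1]]' 50
python3 -m crank '[[-0.02,0,0,0,0,0,-1],[-0.1,0,0,0,0,0,-1],[-0.25,0,0,0,0,0,-1],[-0.45,0,0,0,0,0,-1],[-0.45,0,0,0,0,0,-1]]'
python3 - <<'E'
from h import *
c=cam("wrist");save(c,"w30.png");o=monitor.get_obs();print(o["tcp_pos"],o["contact_force"],o["clock"],o["grip_width"])
E
```

```text
clock: 33.8
tcp_pos: [455.3, -117.5, 28.0]
ee_rot: [0.706, -0.001, 0.708, 0.002]
contact_force: [-0.1, 0.5, -0.5]
grip_width: 1.002
clock: 34.42
tcp_pos: [458.0, -118.3, 29.9]
ee_rot: [0.708, -0.001, 0.707, 0.001]
contact_force: [-0.6, -0.2, 5.1]
grip_width: 0.318
clock: 35.05
tcp_pos: [461.0, -119.1, 168.6]
ee_rot: [0.71, -0.002, 0.704, 0.001]
contact_force: [-0.4, -0.0, -2.3]
grip_width: 0.319
[ 458.99313253 -118.63831486  166.01728184] [ 0.44110064 -0.6171804  -2.51109142] 35.1 0.3176267937681433
```

View pics/w30.png

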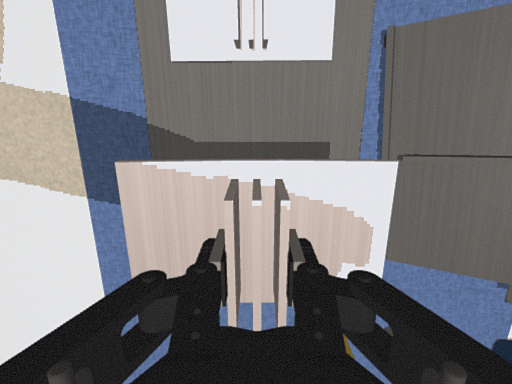

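The sink is held, and the good sink lies undisturbed at top. Next I'll refine the open box's position from the top view.

```bash
python3 - <<'E'
from h import *
import pickle
c=cam("top");pickle.dump(c,open("t31.pkl","wb"))
z=cv2.resize(c["image"][90:250,20:220],None,fx=4,fy=3.7,interpolation=cv2.INTER_CUBIC)
b=np.array([[105,85,60],[105,-85,60],[-105,-85,60],[-105,85,60]]+[[100,80,5],[100,-80,5],[-100,-80,5],[-100,80,5]])
P=b@Rot.from_euler("z",.2996).as_matrix().T+[518.9,358.8,0]
q=proj(c,P);print(q.round(1).tolist())
for a in q: cv2.circle(z,(int((a[0]-20+.5)*4),int((a[1]-90+.5)*3.7)),3,(255,0,0),1)
cv2.imwrite("pics/t31z.png",z[:,:,::-1])
E
```

```text
[[66.6, 165.0], [125.4, 146.8], [146.0, 217.4], [85.9, 236.6], [76.7, 170.1], [129.6, 153.7], [148.4, 218.0], [94.5, 235.2]]
```

View pics/t31z.png

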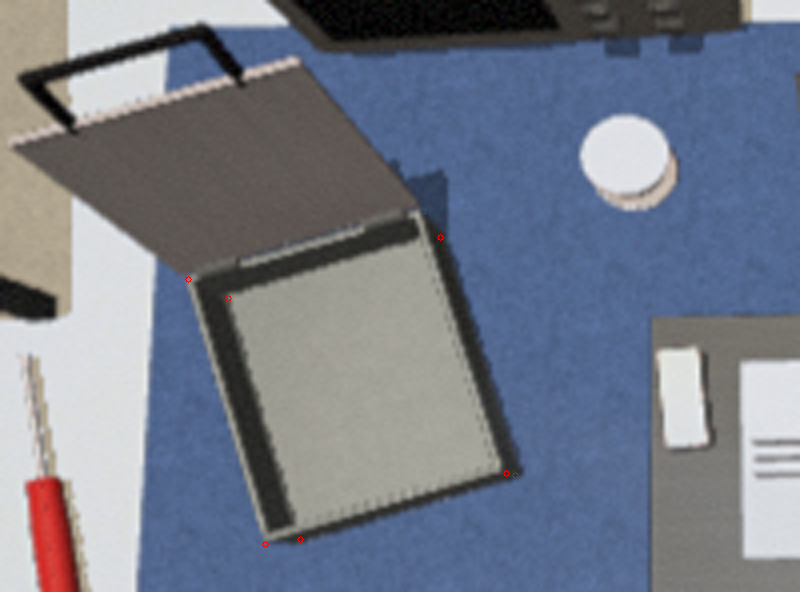

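The overlay matches the box rim, so its centre is about (519, 359) at yaw 0.30. Carrying the sink there.

```bash
python3 - <<'E'
from h import *
down=lambda yaw:frame([0,0,-1],[np.cos(yaw),np.sin(yaw),0])
o=monitor.get_obs()
W=[(o["tcp_pos"],rot()),((470,120,190),down(.15)),(np.array([518.9,358.8,150.]),down(.2996))]
for a,c in zip(W,W[1:]): row(c[0],c[1],a[0],a[1])
E
```

```text
[-0.086, 0.794, 0.045, -0.293, 0.001, -0.001]
[0.133, 0.763, 0.28, -0.299, 0.0, 0.0]
```

```bash
python3 -m crank '[[-0.086,0.2,0.011,-0.08,0,0,-1],[-0.086,0.4,0.022,-0.16,0,0,-1],[-0.086,0.6,0.033,-0.23,0,0,-1],[-0.086,0.794,0.045,-0.293,0,0,-1]]'
python3 -m crank '[[0.05,0.2,0.07,-0.1,0,0,-1],[0.09,0.4,0.14,-0.2,0,0,-1],[0.133,0.6,0.21,-0.3,0,0,-1],[0.133,0.763,0.28,-0.3,0,0,-1],[0.133,0.763,0.28,-0.3,0,0,-1]]'
python3 - <<'E'
from h import *
down=lambda yaw:frame([0,0,-1],[np.cos(yaw),np.sin(yaw),0])
c=cam("wrist");save(c,"w32.png");o=monitor.get_obs();print(o["tcp_pos"],o["contact_force"],o["grip_width"])
row((518.9,358.8,100),down(.2996));row((518.9,358.8,12),down(.2996))
E
```

```text
clock: 35.65
tcp_pos: [468.2, 121.4, 187.7]
ee_rot: [0.704, -0.053, 0.707, 0.053]
contact_force: [0.5, -0.7, -1.5]
grip_width: 0.321
clock: 36.28
tcp_pos: [518.2, 362.4, 146.1]
ee_rot: [0.698, -0.107, 0.7, 0.107]
contact_force: [0.0, -1.1, -1.8]
grip_width: 0.317
[517.4026287  359.77174273 146.51408563] [-0.79871114 -0.81986326 -2.36537133] 0.31659089420181236
[0.155, -0.004, 0.005, 0.006, -0.01, 0.003]
[0.448, -0.004, 0.006, 0.006, -0.01, 0.003]
```

View pics/w32.png

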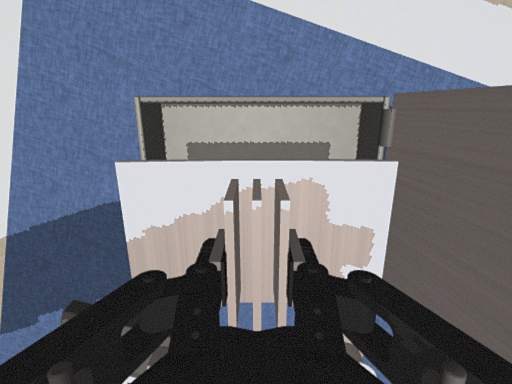

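The box opening (137–388) is centred under the sink. Lowering.

```bash
python3 -m crank '[[0.13,-0.004,0.01,0.006,-0.01,0.003,-1],[0.26,-0.004,0.012,0.006,-0.01,0.003,-1],[0.36,-0.004,0.012,0.006,-0.01,0.003,-1],[0.43,-0.004,0.012,0.006,-0.01,0.003,-1],[0.43,-0.004,0.012,0.006,-0.01,0.003,-1]]'
for i in 1 2; do python3 -m crank '[[0.008,0,0,0,0,0,-1],[0.008,0,0,0,0,0,-1]]' | grep -E "tcp_pos|contact"; done
```

```text
clock: 36.95
tcp_pos: [519.7, 355.5, 18.2]
ee_rot: [0.699, -0.104, 0.7, 0.104]
contact_force: [-0.0, -0.3, -2.0]
grip_width: 0.317
tcp_pos: [523.4, 358.9, 19.9]
contact_force: [-0.2, -0.2, -2.5]
tcp_pos: [523.0, 359.0, 16.9]
contact_force: [-0.1, -0.3, -2.7]
```

```bash
for i in 1 2 3; do python3 -m crank '[[0.01,0,0,0,0,0,-1],[0.01,0,0,0,0,0,-1]]' | grep -E "tcp_pos|contact"; done
```

```text
tcp_pos: [522.6, 358.8, 13.2]
contact_force: [0.6, -0.2, -2.6]
tcp_pos: [522.6, 358.7, 10.1]
contact_force: [-0.1, 0.3, -2.3]
tcp_pos: [522.6, 358.8, 7.2]
contact_force: [0.1, 0.4, -3.0]
```

```bash
for i in 1 2; do python3 -m crank '[[0.005,0,0,0,0,0,-1],[0.005,0,0,0,0,0,-1]]' | grep -E "tcp_pos|contact"; done
```

```text
tcp_pos: [522.8, 358.9, 5.9]
contact_force: [-0.0, 0.6, -1.6]
tcp_pos: [523.0, 359.1, 4.9]
contact_force: [-0.2, 0.1, 0.4]
```

```bash
python3 -m crank '[[0.002,0,0,0,0,0,-1],[0,0,0,0,0,0,0.3],[0,0,0,0,0,0,1],[0,0,0,0,0,0,1],[-0.1,0,0,0,0,0,1],[-0.25,0,0,0,0,0,1],[-0.45,0,0,0,0,0,1],[-0.6,0,0,0,0,0,1],[-0.6,0,0,0,0,0,1]]'
python3 - <<'E'
from h import *
c=cam("wrist");save(c,"w33.png");o=monitor.get_obs();print(o["tcp_pos"],o["contact_force"],o["clock"])
E
```

```text
clock: 39.83
tcp_pos: [524.7, 360.1, 189.4]
ee_rot: [0.704, -0.102, 0.695, 0.107]
contact_force: [0.2, 0.7, -0.8]
grip_width: 0.998
[523.31393605 359.15777559 186.56814848] [-0.25535832 -0.75772692 -1.13270937] 39.875
```

View pics/w33.png

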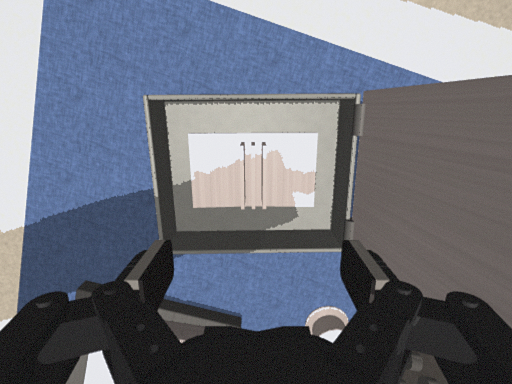

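The bowed sink lies flat, centred in the box (190–318, 133–208). I'll back off and check from above.

```bash
python3 -m crank '[[-0.1,0,-0.2,0,0,0,1],[-0.1,0,-0.4,0,0,0,1],[-0.1,0,-0.55,0,0,0,1],[-0.1,0,-0.55,0,0,0,1],[-0.1,0,-0.55,0,0,0,1]]'
python3 - <<'E'
from h import *
c=cam("top");o=monitor.get_obs();print(o["tcp_pos"],o["contact_force"],o["clock"],abs(o["joint_vel"]).max())
z=cv2.resize(c["image"][90:290,20:460],None,fx=1.8,fy=1.8,interpolation=cv2.INTER_CUBIC);cv2.imwrite("pics/t34.png",z[:,:,::-1])
save(cam("scene"),"s34.png")
E
```

```text
clock: 40.5
tcp_pos: [364.2, 309.9, 212.7]
ee_rot: [0.701, -0.104, 0.698, 0.105]
contact_force: [-0.2, 0.1, 0.2]
grip_width: 1.003
[364.85639004 310.27560366 212.9091347 ] [ 1.29530824  0.50341395 -0.0747471 ] 40.55 0.020979627943810402
```

View pics/t34.png

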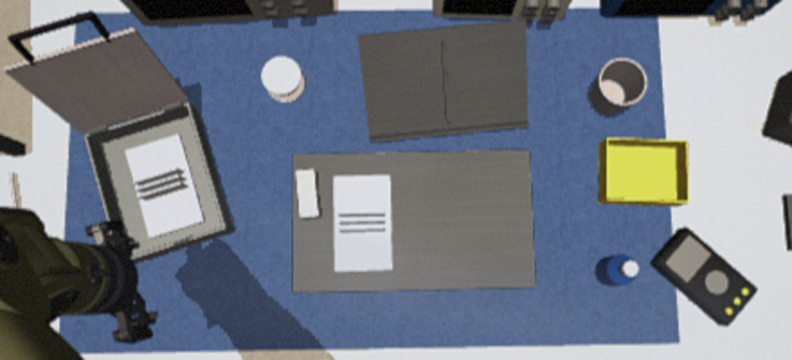

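View pics/s34.png

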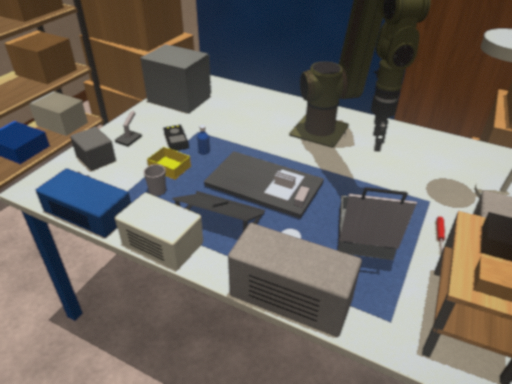

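The lid is open and the bowed sink lies in the box (125–203, 135–238). The good sink is on the plate's left half (333–391, 175–271), and the bystanders stand where they did. The robot is clear, so I'm handing in.

```bash
python3 -c "
from plant import manip
print(manip.close_job())"
```

```text
the job is handed in; nothing more can be done
None
```

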